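Change the stirring paddle and clamp the paint pots

ROBOT

A 7-joint arm with a two-finger parallel gripper is mounted at the origin on the work surface. World frame = base frame: x ahead of the robot, y to its left, z up, the work surface at z = 0. Lengths are in m, angles in rad, forces in N, time in s.
With the tool pointing down it reaches from about 0.425 to 0.925 m from the base axis. Payload 6.8 kg.
Tool frame: the origin (TCP) lies between the finger pads; the fingertips stand r.tcp_to_tips ahead of it and the grasp point (between the pads) lies 3 mm ahead of it (r.tcp_to_tips is the distance from the TCP to the fingertips, in m); z points along the fingers, y is the line along which they close (so a half turn about z gives the same grasp; the last joint's range is limited). The gripper opens to 85 mm and grips with 20 to 120 N. Pads are 22 mm wide; open, the fingers measure 114 mm over their backs; the gripper's body (76 mm by 85 mm) begins 54 mm behind the grasp point. The pads swing forward as they close: fully open they stand 13 mm farther back than shut.
Start: joints at [-1.293, 0.477, 0.022, 1.555, -0.011, 1.109, -0.083], TCP at [0.254, 0.625, 0.253] pointing down, gripper open.
Joint ranges: [-2.96, 2.96], [-0.34, 2.1], [-1.41, 1.46], [0.24, 2.44], [-1.37, 4.51], [0.17, 1.92], [-2.96, 2.96]. Speed limits (rad/s): [2.39, 2.39, 3.14, 3.14, 3.14, 3.14, 3.14].

INTERFACE

Orientations are given as a rotation vector (axis times angle).
In Python, from bench import r gives the robot as it stands. The module is installed in compiled form; this text tells all that it offers.
- The arm moves only by the tool step_arm, never from a script. Its argument "moves" is a list of rows, each an object of numbers: "rx", "ry", "rz": the turn, a rotation vector about the tool's x, y, z in degrees; "dx", "dy", "dz": the shift along the tool's x, y, z in mm; "gripper": the opening, from -1 (shut) to 1 (fully open). In form: [{"rx": .., "ry": .., "rz": .., "dx": .., "dy": .., "dz": .., "gripper": ..}, ...]. A call has 1 to 20 rows; each row shifts and turns the commanded pose from where the row before left it, along the tool's axes as they then stand; what a row does not reach is not made up. A row lasts 1/8 s, in which the tool goes at most 62.5 mm and 10.7 degrees, less where a joint would pass 70% of its speed; a pose out of reach is approached as far as the arm can. A call is refused whole if a number of a shift passes 62.5 or a number of a turn 10.7, either way. A call with a gripper value outside its range is refused whole. The fingers move at their own pace and stop on an object; "grip_force" is the grip in N (left out, the last holds). Time passes only in rows, so rows that do not move let the fingers close. It gives the time, the measured TCP pose, the force, the opening and the grip force at its end, in the units of the state.
- r.get_obs(): the state, without advancing time (a new reading comes with each control period).
- r.grab_frame(name): name is "scene" or "top"; returns the picture (480x640x3 uint8, blue, green, red); there is no depth.
- r.camera_info(name): a dict with "mtx" (3x3 intrinsics, pixels), "D" ([k1, k2, p1, p2, k3] as OpenCV has them; the pictures are not rectified), "rvec" (rotation vector, rad) and "tvec" (3), from world to camera coordinates, as OpenCV has them. Camera axes: x right, y down, z forward; pixel columns grow to the right and rows downward; lengths in m; the calibration is good to about 2 mm. A picture is of the moment at which its call begins. camera_info takes no time and is no camera call.
- r.hand_in(): hands the job in; it is judged then, once.
The state is a dict: "clock": time; "joints": joint angles; "qvel": joint speeds; "tau": joint torques, N m; "tcp_pos": TCP position; "orientation": TCP orientation; "contact_force": force on the tool from outside, world axes, zero at the start; "moment": the same for the moment, N m; "grip_width": finger opening in m; "gripper_force": force on a finger pad.
Only numpy, scipy, OpenCV 4.12 (cv2) and the standard library are available. Lean on these libraries where they do the work, as an engineer would, in place of code of your own. Each camera call takes 0.05 s, during which the arm holds its last target. There are 200 camera calls.

TASK

Get the bench ready for stirring the paints. Turn the chuck's sleeve to free the used stirring paddle and stand it in the white rinse jug; then put the fresh paddle from the wooden rack shank-down in the chuck, right to the bottom, and turn the sleeve back until the three jaws grip it firmly and upright. Also stand every lidded paint pot that is there upright on the vise's bed, side by side between the fence and the sliding jaw, and crank the vise shut so that the jaw holds all of them tight; do not knock anything else over.

Things in the scene. Friction and masses are not known exactly. Their poses are not given: they have to be found in the camera images.
- chuck: Drill chuck pointing straight up out of a black 110 x 110 mm bench holster, fixed. Origin on the chuck's axis at bench height, z up. Sleeve 72 mm across, 56 to 87 mm above the bench; inside it a bore 24 mm across; three steel jaws stand round the axis 89 to 125 mm above the bench.
- chuck_floor (a point): Centre of the floor of the chuck's bore, on its axis, 64 mm above the bench, where a paddle's foot rests.
- chuck_sleeve (a joint): Turn of the sleeve, rad: 0 at the start (jaws just hold the used paddle); anticlockwise from above = growing = opening, to a stop at 1.3 (25 mm across); clockwise closes, to -0.5. Jaws move 5 mm per rad and meet a 16 mm shank at about 0.38. It stays where left; friction 0.5 N m needs about 4.5 N at the knob to turn it; 7 to 12 N with the jaws on the shank grips firmly.
- sleeve_knob_mid (a point): Middle of the black freely spinning upright knob (24 mm across, 46 mm tall, this point 105 mm above the bench) at the end of the sleeve's radial steel bar, 112 mm from the chuck's axis. Seen from above, it swings round the chuck with the sleeve.
- used_paddle: Used stirring paddle, the smaller one, held in the chuck at the start. Steel shank 12 mm in diameter, 85 mm long, with a flat upright blade above it, 36 mm wide (along its x), 12 mm thick (along its y), 50 mm tall; 135 mm long in all, 0.13 kg. Origin at the shank's foot, z along the shank to the blade.
- fresh_paddle: Fresh stirring paddle, the larger one, standing in the wooden rack at the start. Steel shank 16 mm in diameter, 95 mm long, with a flat upright blade above it, 50 mm wide (along its x), 12 mm thick (along its y), 60 mm tall; 155 mm long in all, 0.13 kg. Origin at the shank's foot, z along the shank to the blade.
- rack: Wooden block 90 x 90 x 50 mm, fixed, with one hole 19.5 mm across and 40 mm deep in the middle of its top. Origin at the centre of its underside.
- jug: White plastic open rinse jug, fixed, 110 mm tall, 96 mm across inside at the mouth, inner floor 6 mm above the bench. Origin at the centre of its underside.
- vise: Grey pot vise, fixed. Its x runs from crank box to fence (roughly away from the robot), z up. Bed top 15 mm above the bench. Fixed fence (x 66 to 84 mm) and sliding jaw are 210 mm long (y -105 to 105) and rise 45 mm above the bench. The jaw's face is at x = -24 mm + 6.4 mm per rad of vise_crank. The crank's upright axis is at x = -125 mm, y = 0.
- vise_crank (a joint): Turn of the vise's crank, rad; clockwise from above = growing = the jaw slides to the fence, 6.4 mm per rad. 0 is fully open (stop, 90 mm free), the jaw meets 60 mm pots at about 4.7; starts at 0 to 2. It stays where left; friction 0.35 N m needs about 7 N at the knob to turn it; 11 to 17 N with the jaw on the pots holds them tight.
- crank_knob_mid (a point): Middle of the black freely spinning upright knob (24 mm across, 46 mm tall, this point 101 mm above the bench) at the end of the vise's crank, 50 mm from the crank's axis.
- pot_a: White cylindrical paint pot with a grey lid, 60 mm in diameter, 90 mm tall, about 0.25 kg, bottom-heavy. Origin at the centre of its underside, z up. One to three such pots are there.
- pot_b: Another pot, the same as pot_a; may be absent.
- pot_c: Another pot, the same as pot_a; may be absent.
- chuck_jaw0: One of the chuck's three jaws (steel, 9 mm wide, 36 mm tall); origin on the chuck's axis, 89 mm above the bench.
- chuck_jaw1: Another of the chuck's jaws, 120 degrees round.
- chuck_jaw2: The third of the chuck's jaws.
- vise_jaw: The vise's sliding jaw, a dark steel bar 18 x 210 x 30 mm; origin on the middle of its clamping face, at its foot; x as the vise.
- turps: Bystander: blue solvent can, 70 mm across, 105 mm tall, loose.
- pigment_jar: Bystander: amber glass jar with a black cap, 70 mm across, 100 mm tall, loose.
- brush_tin: Bystander: aluminium tin with brushes, 68 mm across, brushes up to 240 mm high, loose.
- paper_cup: Bystander: empty paper cup, 72 mm across, 90 mm tall, loose.
There are look-alikes about, which are no part of the job. Leave any green or purple look-alike of the pot_b alone.

How it is judged:
By the outcome, as a careful person would: the job done as asked, in the order asked, and still so for the second after the job is handed in, with the robot touching nothing.
Of pot_a, pot_b, pot_c only 1 to 3 are there at a start; the rules pass over those that are not, and their reading is None.
At some moment in a run one of pot_a, pot_b, pot_c may be knocked a few centimetres aside while the robot is not near it.
It also fails if it takes over 210 s, if anything falls off the work surface, if the arm or the gripper's body presses on something with over 40 N, if the wrist force passes 120 N, or if a joint passes its speed limit or range.

## Working session

There is one attempt and no reset: what is moved stays moved. The work goes in short steps, Python scripts to look and compute and a tool call to move; the robot and the scene stay as the last step left them, time stands still between calls to the robot, and variables do not carry over. Pictures are saved under pics/ and viewed, at most 14 in all, crops included, and the job is handed in when it is done.

Besides the shell and the picture viewer there is one more tool, called after ">>>" in YAML: its name, and indented under it one key for each argument. step_arm: Moves the arm, as the interface text tells. Its arguments: {"type":"object","properties":{"moves":{"type":"array","items":{"type":"object","properties":{"rx":{"type":"number"},"ry":{"type":"number"},"rz":{"type":"number"},"dx":{"type":"number"},"dy":{"type":"number"},"dz":{"type":"number"},"gripper":{"type":"number"}}}},"grip_force":{"type":"number"}},"required":["moves"]}

```bash
mkdir -p pics; cat > h.py <<'E'
import numpy as np, cv2
from bench import r
def cam(n):
    c=r.camera_info(n); R,_=cv2.Rodrigues(np.array(c["rvec"],float)); return np.array(c["mtx"],float),np.array(c["D"],float),R,np.array(c["tvec"],float).ravel()
def ray(n,uv):
    K,D,R,t=cam(n); p=cv2.undistortPoints(np.array([[uv]],float),K,D)[0,0]
    return -R.T@t, R.T@np.array([p[0],p[1],1.])
def onz(n,uv,z):
    o,d=ray(n,uv); return o+d*(z-o[2])/d[2]
def tri(uv1,uv2,n1="scene",n2="top"):
    o1,d1=ray(n1,uv1);o2,d2=ray(n2,uv2)
    A=np.stack([d1,-d2],1); s=np.linalg.lstsq(A,o2-o1,rcond=None)[0]
    a=o1+d1*s[0];b=o2+d2*s[1]; return (a+b)/2,np.linalg.norm(a-b)
def proj(n,P):
    K,D,R,t=cam(n); return cv2.projectPoints(np.array(P,float).reshape(-1,1,3),cv2.Rodrigues(R)[0],t,K,D)[0][:,0]
E
python3 - <<'E'
from h import *
for n in("scene","top"):
    cv2.imwrite(f"pics/{n}0.png",r.grab_frame(n)); K,D,R,t=cam(n); print(n,-R.T@t,R[2],K[0,0])
o=r.get_obs(); print({k:np.round(v,3) for k,v in o.items()}, r.tcp_to_tips)
E
```

```text
scene [1.17838186 0.6283845  0.89484196] [-0.49536021 -0.54879896 -0.67337803] 493.64541388264786
top [ 0.54174391 -0.03069238  1.13955452] [ 0.08581216 -0.0072801  -0.99628473] 475.11454437278076
{'clock': np.float64(0.1), 'joints': array([-1.293,  0.478,  0.022,  1.556, -0.012,  1.109, -0.083]), 'qvel': array([ 0.001, -0.002, -0.001, -0.002, -0.001, -0.   ,  0.002]), 'tau': array([ 4.0000e-03, -5.9776e+01,  1.6140e+00, -2.8196e+01,  1.3000e-02,
        5.0000e-03, -0.0000e+00]), 'tcp_pos': array([0.254, 0.625, 0.252]), 'orientation': array([-6.020e-01, -3.083e+00,  3.000e-03]), 'contact_force': array([-0.785, -0.062,  0.042]), 'moment': array([ 0.017, -0.001,  0.1  ]), 'gripper_force': np.float64(0.0), 'grip_width': np.float64(0.085)} 0.022
```

View pics/scene0.png

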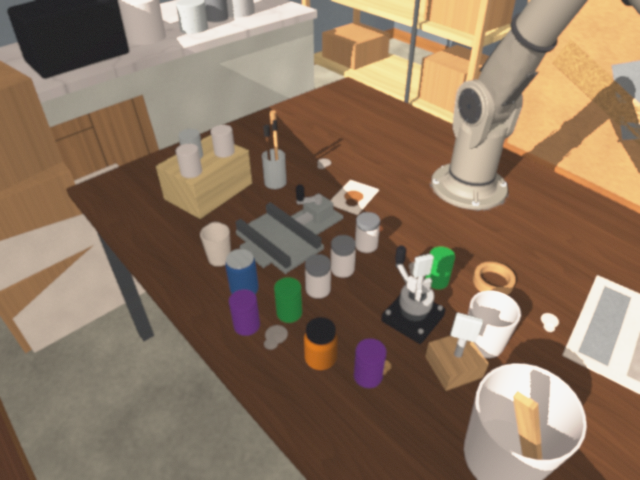

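View pics/top0.png

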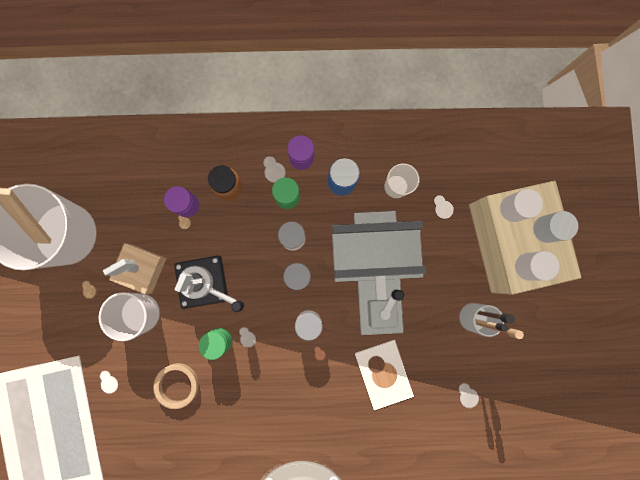

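Scene view: white pots with grey lids are at (368,232), (343,256), (318,276). Possible mix-ups are green (288,300) and (440,268), purple (244,312) and (370,363), the amber/orange jar (320,343), the blue can (241,272), the paper cup (216,244), and three greyish pots on the crate at (190,160), (222,140), (190,140). I'll check with close crops.

```bash
python3 - <<'E'
from h import *
s=cv2.imread("pics/scene0.png");t=cv2.imread("pics/top0.png")
a=cv2.resize(s[120:345,145:445],None,fx=2.66,fy=2.66,interpolation=cv2.INTER_CUBIC)
b=cv2.resize(t[210:360,100:300],None,fx=4,fy=4,interpolation=cv2.INTER_CUBIC)
c=cv2.resize(t[200:350,270:470],None,fx=4,fy=4,interpolation=cv2.INTER_CUBIC)
d=cv2.resize(s[235:385,380:580],None,fx=4,fy=4,interpolation=cv2.INTER_CUBIC)
for n,i in zip("abcd",(a,b,c,d)): cv2.imwrite(f"pics/c_{n}.png",i)
for n,uv,z in [("lidA",(292,235),.09),("lidB",(297,276),.09),("lidC",(308,325),.09),("cr",(525,205),.19),("knobsleeve",(237,306),.128),("crankknob",(398,295),.124),("chuck",(196,282),.087)]:
    print(n,onz("top",uv,z).round(3))
E
```

```text
lidA [0.636 0.006 0.09 ]
lidB [ 0.545 -0.004  0.09 ]
lidC [ 0.438 -0.026  0.09 ]
cr [ 0.679 -0.473  0.19 ]
knobsleeve [0.485 0.123 0.128]
crankknob [ 0.5   -0.219  0.124]
chuck [0.537 0.22  0.087]
```

View pics/c_a.png

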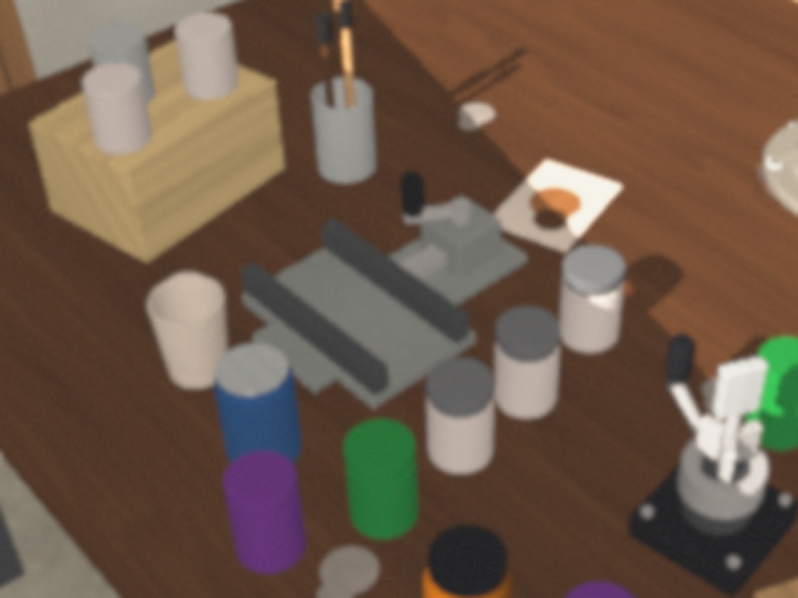

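View pics/c_b.png

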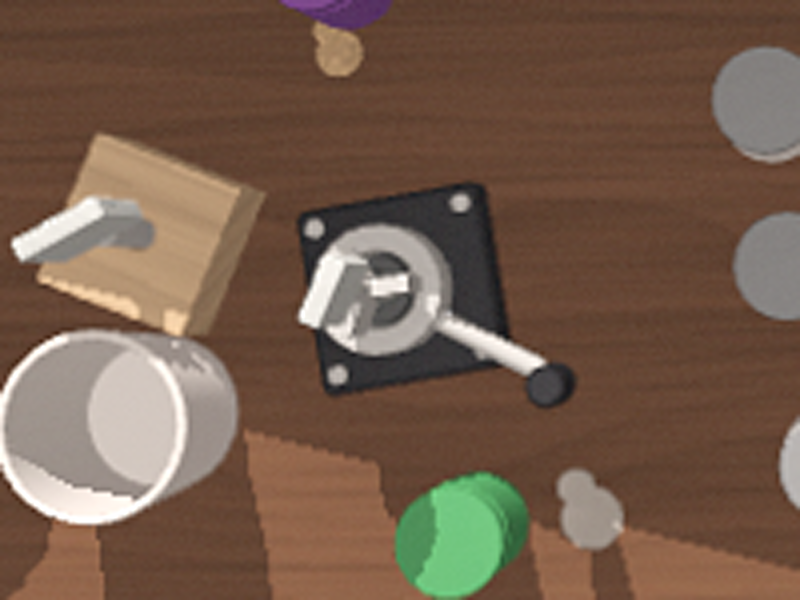

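View pics/c_c.png

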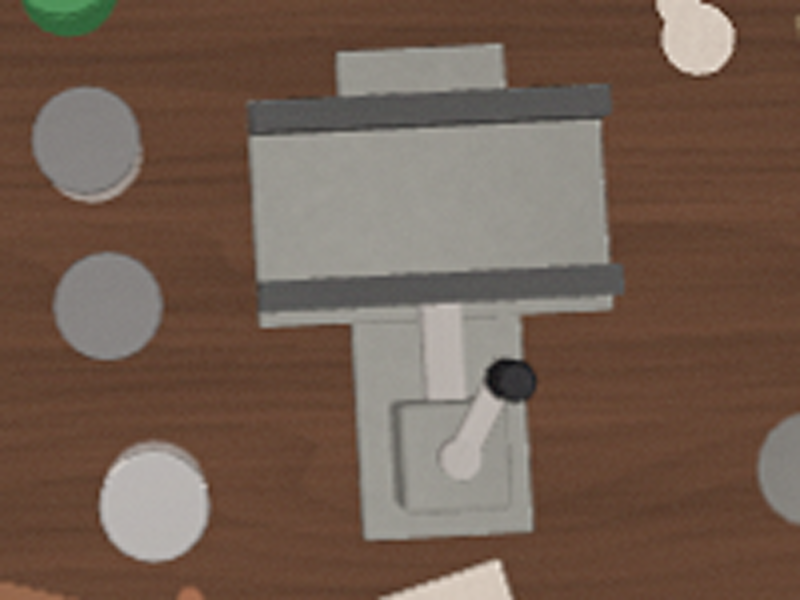

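View pics/c_d.png

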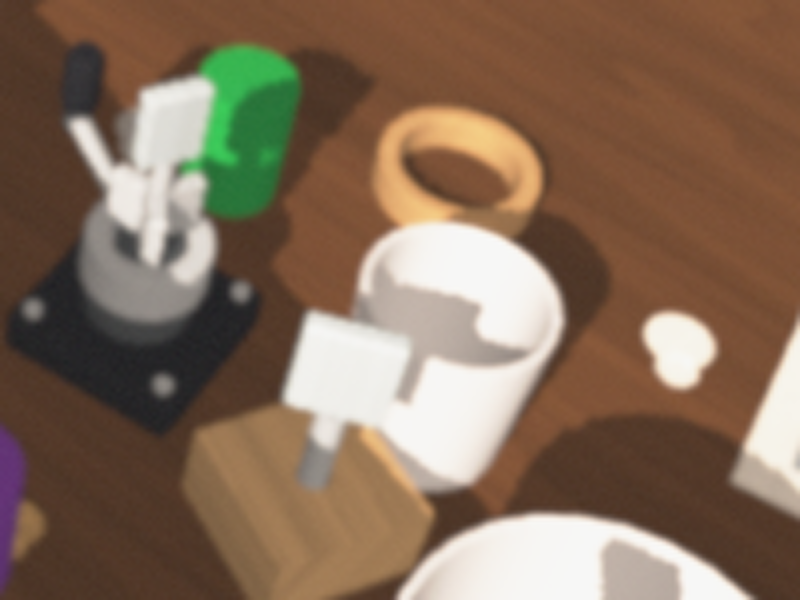

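Used paddle in the chuck, fresh paddle in the rack, jug below it. The three lidded white pots are at top (292,235), (297,276), (308,325). The crate pots have no lids, so I leave them alone. Next I measure.

```bash
python3 - <<'E'
from h import *
B=lambda x,y:(100+x/4,210+y/4)
C=lambda x,y:(270+x/4,200+y/4)
Dd=lambda x,y:(380+x/4,235+y/4)
p=lambda n,v:print(n,np.round(v,4))
t=lambda uv,z:onz("top",uv,z)
ch=t(B(378,290),.087);p("chuck",ch)
c4=[t(B(*q),.05) for q in((314,229),(460,203),(337,375),(484,353))];print("screws",np.round(c4,3), (c4[0]+c4[3])[:2]/2,(c4[1]+c4[2])[:2]/2)
kn=t(B(550,384),.128);p("knob",kn);print("R",np.linalg.norm((kn-ch)[:2]),"ang",np.degrees(np.arctan2(*(kn-ch)[1::-1])))
for nm,a,b,z in(("used",(309,323),(341,255),.199),("fresh",(18,254),(104,205),.165)):
    a,b=t(B(*a),z),t(B(*b),z);d=b-a;p(nm,(a+b)/2);print(" w",np.linalg.norm(d),"dir",np.degrees(np.arctan2(d[1],d[0])))
for nm,a,b,z in(("used_s",(137,98),(213,78),.199),("fresh_s",(310,312),(412,345),.165)):
    a,b=onz("scene",Dd(*a),z),onz("scene",Dd(*b),z);d=b-a;p(nm,(a+b)/2);print(" w",np.linalg.norm(d),"dir",np.degrees(np.arctan2(d[1],d[0])))
rk=[t(B(*q),.05) for q in((98,133),(248,187),(38,280),(185,335))];print("rack",np.round(rk,3),np.mean(rk,0))
p("jug",t(B(92,427),.11))
f=[t(C(*q),.045) for q in((248,101),(608,86),(250,133),(610,117),(258,283),(622,264))]
print("vise",np.round(f,4)); 
ax=f[0]-f[1];yv=ax/np.linalg.norm(ax);xv=np.array([yv[1],-yv[0],0]);print("len",np.linalg.norm(ax),"x dir deg",np.degrees(np.arctan2(xv[1],xv[0])))
o1=(f[0]+f[1])/2-xv*.084;o2=(f[2]+f[3])/2-xv*.066;p("vise o",(o1,o2))
jf=((f[4]+f[5])/2-o1)@xv;print("jaw x",jf,"q",(jf+.024)/.0064)
k=t(C(512,380),.124);p("crank knob",k);a=(o1+o2)/2-.125*xv;p("crank axis",a);p("ax seen",t(C(460,462),.078))
print("R",np.linalg.norm((k-a)[:2]))
img=cv2.imread("pics/top0.png");g=cv2.cvtColor(img,cv2.COLOR_BGR2HSV)
for q in((292,235),(297,276),(308,325)):
    m=((g[...,1]<30)&(g[...,2]>90)).astype(np.uint8);roi=np.zeros_like(m);cv2.circle(roi,q,22,1,-1);m&=roi
    c=max(cv2.findContours(m,0,2)[0],key=cv2.contourArea);(x,y),rr=cv2.minEnclosingCircle(c);print("pot",(x,y),rr,t((x,y),.09).round(4))
E
```

```text
chuck [0.5355 0.223  0.087 ]
screws [[0.571 0.269 0.05 ]
 [0.584 0.185 0.05 ]
 [0.488 0.255 0.05 ]
 [0.498 0.171 0.05 ]] [0.53462299 0.22011345] [0.53580498 0.22013565]
knob [0.4845 0.1222 0.128 ]
R 0.11298275647684732 ang -116.82893961876776
used [0.5372 0.2223 0.199 ]
 w 0.036726590082152205 dir -25.542442234375635
fresh [0.57  0.368 0.165]
 w 0.050619621392093174 dir -61.2721210051887
used_s [0.5396 0.2272 0.199 ]
 w 0.04395832559054526 dir 157.65262670513906
fresh_s [0.5711 0.3742 0.165 ]
 w 0.049639977388677876 dir 113.38332033734325
rack [[0.629 0.394 0.05 ]
 [0.596 0.307 0.05 ]
 [0.545 0.428 0.05 ]
 [0.512 0.343 0.05 ]] [0.57016856 0.36796525 0.05      ]
jug [0.465  0.3724 0.11  ]
vise [[ 0.661  -0.0857  0.045 ]
 [ 0.6656 -0.2954  0.045 ]
 [ 0.6423 -0.0864  0.045 ]
 [ 0.6474 -0.2958  0.045 ]
 [ 0.5557 -0.0889  0.045 ]
 [ 0.5621 -0.2993  0.045 ]]
len 0.2097567480600558 x dir deg 1.2478931135598867
vise o [[ 0.5793 -0.1924  0.045 ]
 [ 0.5789 -0.1925  0.045 ]]
jaw x -0.02044193721571165 q 0.5559473100450547
crank knob [ 0.5003 -0.2187  0.124 ]
crank axis [ 0.4541 -0.1952  0.045 ]
ax seen [ 0.4539 -0.1967  0.078 ]
R 0.05176456492474236
pot (291.1104431152344, 235.66258239746094) 14.205550193786621 [0.6347 0.0078 0.09  ]
pot (296.6190490722656, 276.0) 13.381051063537598 [ 0.5453 -0.0028  0.09  ]
pot (308.0, 325.2407531738281) 14.55339527130127 [ 0.4375 -0.0257  0.09  ]
```

>>> step_arm:
  moves:
    - {"rz":9.7}
    - {"rz":9.7}
    - {"rz":9.7}
    - {"rz":9.7}
    - {"rz":9.7}
    - {"rz":9.7}
    - {"rz":9.7}
    - {"dx":-50.3,"dy":23}
    - {"dx":-50.3,"dy":23}
    - {"dx":-50.3,"dy":23}
    - {"dx":-50.3,"dy":23}
    - {"dx":-50.3,"dy":23}
    - {"dx":-50.3,"dy":23}
    - {"dx":-50.3,"dy":23}
    - {"dx":-50.3,"dy":23}
    - {"dx":-50.3,"dy":23}
    - {"dx":-50.3,"dy":23}
    - {}
  grip_force: 60

```text
invalid input at $.moves[0]: expected keys rx, ry, rz, dx, dy, dz, gripper
```

>>> step_arm:
  moves:
    - {"rx":0,"ry":0,"rz":9.7,"dx":0,"dy":0,"dz":0,"gripper":1}
    - {"rx":0,"ry":0,"rz":9.7,"dx":0,"dy":0,"dz":0,"gripper":1}
    - {"rx":0,"ry":0,"rz":9.7,"dx":0,"dy":0,"dz":0,"gripper":1}
    - {"rx":0,"ry":0,"rz":9.7,"dx":0,"dy":0,"dz":0,"gripper":1}
    - {"rx":0,"ry":0,"rz":9.7,"dx":0,"dy":0,"dz":0,"gripper":1}
    - {"rx":0,"ry":0,"rz":9.7,"dx":0,"dy":0,"dz":0,"gripper":1}
    - {"rx":0,"ry":0,"rz":9.7,"dx":0,"dy":0,"dz":0,"gripper":1}
    - {"rx":0,"ry":0,"rz":0,"dx":-50.3,"dy":23,"dz":0,"gripper":1}
    - {"rx":0,"ry":0,"rz":0,"dx":-50.3,"dy":23,"dz":0,"gripper":1}
    - {"rx":0,"ry":0,"rz":0,"dx":-50.3,"dy":23,"dz":0,"gripper":1}
    - {"rx":0,"ry":0,"rz":0,"dx":-50.3,"dy":23,"dz":0,"gripper":1}
    - {"rx":0,"ry":0,"rz":0,"dx":-50.3,"dy":23,"dz":0,"gripper":1}
    - {"rx":0,"ry":0,"rz":0,"dx":-50.3,"dy":23,"dz":0,"gripper":1}
    - {"rx":0,"ry":0,"rz":0,"dx":-50.3,"dy":23,"dz":0,"gripper":1}
    - {"rx":0,"ry":0,"rz":0,"dx":-50.3,"dy":23,"dz":0,"gripper":1}
    - {"rx":0,"ry":0,"rz":0,"dx":-50.3,"dy":23,"dz":0,"gripper":1}
    - {"rx":0,"ry":0,"rz":0,"dx":-50.3,"dy":23,"dz":0,"gripper":1}
    - {"rx":0,"ry":0,"rz":0,"dx":0,"dy":0,"dz":0,"gripper":1}
  grip_force: 60

```text
clock: 2.35
tcp_pos: [0.4851, 0.1176, 0.2534]
orientation: [2.23, 2.211, -0.001]
contact_force: [-0.1, 1.5, -0.1]
grip_width: 0.0851
gripper_force: 0.0
```

>>> step_arm:
  moves:
    - {"rx":0,"ry":0,"rz":0,"dx":4.5,"dy":-0.5,"dz":0,"gripper":1}
    - {"rx":0,"ry":0,"rz":0,"dx":0,"dy":0,"dz":46,"gripper":1}
    - {"rx":0,"ry":0,"rz":0,"dx":0,"dy":0,"dz":46,"gripper":1}
    - {"rx":0,"ry":0,"rz":0,"dx":0,"dy":0,"dz":46,"gripper":1}
    - {"rx":0,"ry":0,"rz":0,"dx":0,"dy":0,"dz":0,"gripper":1}
    - {"rx":0,"ry":0,"rz":0,"dx":0,"dy":0,"dz":0,"gripper":-1}
    - {"rx":0,"ry":0,"rz":0,"dx":0,"dy":0,"dz":0,"gripper":-1}
    - {"rx":0,"ry":0,"rz":0,"dx":0,"dy":0,"dz":0,"gripper":-1}
    - {"rx":0,"ry":0,"rz":0,"dx":0,"dy":0,"dz":0,"gripper":-1}
    - {"rx":0,"ry":0,"rz":0,"dx":0,"dy":0,"dz":0,"gripper":-1}
    - {"rx":0,"ry":0,"rz":0,"dx":0,"dy":0,"dz":0,"gripper":-1}
  grip_force: 60

```text
clock: 3.72
tcp_pos: [0.4843, 0.1273, 0.1166]
orientation: [2.222, 2.221, 0.004]
contact_force: [-1.0, 0.9, 7.6]
grip_width: 0.0221
gripper_force: 58.3
```

>>> step_arm:
  moves:
    - {"rx":0,"ry":0,"rz":0,"dx":-5.2,"dy":11.9,"dz":0,"gripper":-1}
    - {"rx":0,"ry":0,"rz":0,"dx":-3.8,"dy":12.4,"dz":0,"gripper":-1}
    - {"rx":0,"ry":0,"rz":0,"dx":-2.4,"dy":12.9,"dz":0,"gripper":-1}
    - {"rx":0,"ry":0,"rz":0,"dx":0,"dy":0,"dz":0,"gripper":-1}
    - {"rx":0,"ry":0,"rz":0,"dx":0,"dy":0,"dz":0,"gripper":-1}

```text
clock: 4.35
tcp_pos: [0.5221, 0.1149, 0.1167]
orientation: [2.221, 2.219, 0.004]
contact_force: [0.9, -2.0, 5.2]
grip_width: 0.0222
gripper_force: 58.7
```

>>> step_arm:
  moves:
    - {"rx":0,"ry":0,"rz":0,"dx":0,"dy":0,"dz":0,"gripper":1}
    - {"rx":0,"ry":0,"rz":0,"dx":0,"dy":0,"dz":0,"gripper":1}
    - {"rx":0,"ry":0,"rz":0,"dx":0,"dy":0,"dz":0,"gripper":1}
    - {"rx":0,"ry":0,"rz":0,"dx":0,"dy":0,"dz":-55,"gripper":1}
    - {"rx":0,"ry":0,"rz":0,"dx":0,"dy":0,"dz":-55,"gripper":1}
    - {"rx":0,"ry":0,"rz":0,"dx":0,"dy":0,"dz":-55,"gripper":1}
    - {"rx":0,"ry":0,"rz":0,"dx":54,"dy":7.2,"dz":0,"gripper":1}
    - {"rx":0,"ry":0,"rz":0,"dx":54,"dy":7.2,"dz":0,"gripper":1}
    - {"rx":0,"ry":0,"rz":-9.4,"dx":0,"dy":0,"dz":0,"gripper":1}
    - {"rx":0,"ry":0,"rz":-9.4,"dx":0,"dy":0,"dz":0,"gripper":1}
    - {"rx":0,"ry":0,"rz":-9.4,"dx":0,"dy":0,"dz":0,"gripper":1}
    - {"rx":0,"ry":0,"rz":-9.4,"dx":0,"dy":0,"dz":0,"gripper":1}
    - {"rx":0,"ry":0,"rz":-9.4,"dx":0,"dy":0,"dz":0,"gripper":1}
    - {"rx":0,"ry":0,"rz":-9.4,"dx":0,"dy":0,"dz":0,"gripper":1}
    - {"rx":0,"ry":0,"rz":-9.4,"dx":0,"dy":0,"dz":0,"gripper":1}
    - {"rx":0,"ry":0,"rz":0,"dx":0,"dy":0,"dz":0,"gripper":1}
    - {"rx":0,"ry":0,"rz":0,"dx":0,"dy":0,"dz":0,"gripper":1}

```text
clock: 6.48
tcp_pos: [0.535, 0.2234, 0.2802]
orientation: [-0.664, -3.07, 0.0]
contact_force: [0.9, -0.2, 0.5]
grip_width: 0.0852
gripper_force: 0.0
```

```bash
python3 - <<'E'
from h import *
s=r.grab_frame("scene");cv2.imwrite("pics/s1.png",cv2.resize(s[150:345,340:600],None,fx=3,fy=3,interpolation=cv2.INTER_CUBIC))
E
```

```text
(no output)
```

View pics/s1.png

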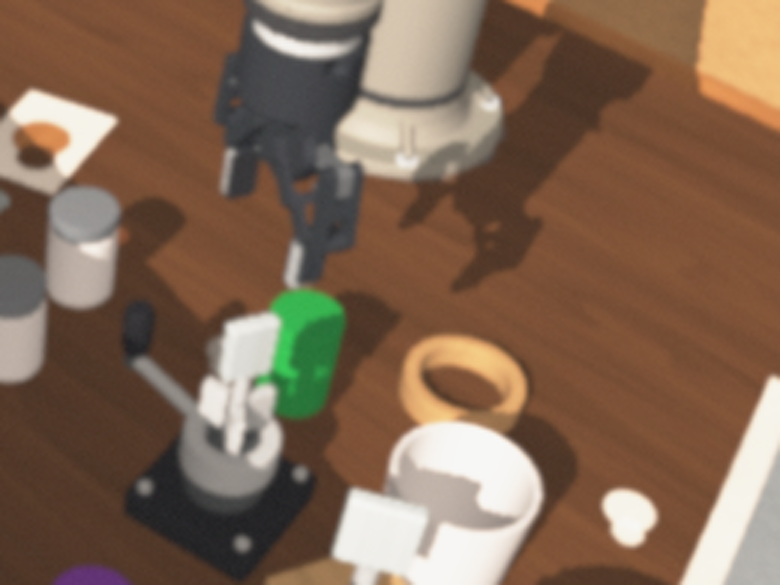

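View s1: gripper above the upright used paddle (blade at crop (252,345)), sleeve turned.

>>> step_arm:
  moves:
    - {"rx":0,"ry":0,"rz":0,"dx":0,"dy":0,"dz":33,"gripper":1}
    - {"rx":0,"ry":0,"rz":0,"dx":0,"dy":0,"dz":33,"gripper":1}
    - {"rx":0,"ry":0,"rz":0,"dx":0,"dy":0,"dz":33,"gripper":1}
    - {"rx":0,"ry":0,"rz":0,"dx":0,"dy":0,"dz":0,"gripper":1}
    - {"rx":0,"ry":0,"rz":0,"dx":0,"dy":0,"dz":0,"gripper":-1}
    - {"rx":0,"ry":0,"rz":0,"dx":0,"dy":0,"dz":0,"gripper":-1}
    - {"rx":0,"ry":0,"rz":0,"dx":0,"dy":0,"dz":0,"gripper":-1}
    - {"rx":0,"ry":0,"rz":0,"dx":0,"dy":0,"dz":0,"gripper":-1}
    - {"rx":0,"ry":0,"rz":0,"dx":0,"dy":0,"dz":0,"gripper":-1}
    - {"rx":0,"ry":0,"rz":0,"dx":0,"dy":0,"dz":0,"gripper":-1}
    - {"rx":0,"ry":0,"rz":0,"dx":0,"dy":0,"dz":0,"gripper":-1}
  grip_force: 40

```text
clock: 7.9
tcp_pos: [0.5354, 0.224, 0.1819]
orientation: [0.658, 3.071, 0.002]
contact_force: [-1.1, 1.4, 5.9]
grip_width: 0.0112
gripper_force: 42.6
```

>>> step_arm:
  moves:
    - {"rx":0,"ry":0,"rz":0,"dx":0,"dy":0,"dz":-5,"gripper":-1}
    - {"rx":0,"ry":0,"rz":0,"dx":0,"dy":0,"dz":-8,"gripper":-1}
    - {"rx":0,"ry":0,"rz":0,"dx":0,"dy":0,"dz":0,"gripper":-1}

```text
clock: 8.28
tcp_pos: [0.5352, 0.2238, 0.1949]
orientation: [0.658, 3.071, 0.001]
contact_force: [-0.3, 1.8, -0.3]
grip_width: 0.0113
gripper_force: 41.8
```

>>> step_arm:
  moves:
    - {"rx":0,"ry":0,"rz":0,"dx":0,"dy":0,"dz":-52,"gripper":-1}
    - {"rx":0,"ry":0,"rz":0,"dx":0,"dy":0,"dz":-53,"gripper":-1}
    - {"rx":0,"ry":0,"rz":0,"dx":48.2,"dy":35.2,"dz":0,"gripper":-1}
    - {"rx":0,"ry":0,"rz":0,"dx":48.2,"dy":35.2,"dz":0,"gripper":-1}
    - {"rx":0,"ry":0,"rz":0,"dx":48.2,"dy":35.2,"dz":0,"gripper":-1}
    - {"rx":0,"ry":-10,"rz":0,"dx":0,"dy":0,"dz":0,"gripper":-1}
    - {"rx":0,"ry":0,"rz":0,"dx":0,"dy":0,"dz":0,"gripper":-1}
    - {"rx":0,"ry":0,"rz":0,"dx":0,"dy":0,"dz":0,"gripper":-1}

```text
clock: 9.28
tcp_pos: [0.4475, 0.3773, 0.2994]
orientation: [0.627, 2.906, -0.056]
contact_force: [0.4, -0.5, -1.2]
grip_width: 0.0119
gripper_force: 41.7
```

```bash
python3 - <<'E'
from h import *
s=r.grab_frame("scene");t=r.grab_frame("top");a=cv2.resize(s[180:380,350:610],(520,400),interpolation=cv2.INTER_CUBIC);b=cv2.resize(t[200:380,60:200],(280,360));c=np.zeros((400,800,3),np.uint8);c[:,:520]=a;c[:360,520:]=b;cv2.imwrite("pics/s2.png",c)
E
```

```text
(no output)
```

View pics/s2.png

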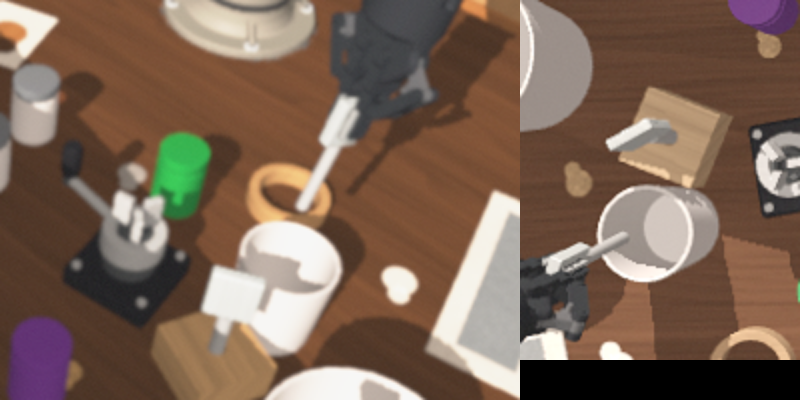

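View s2: the paddle is held, its foot over the jug mouth (inset (625,238)); the chuck is empty.

>>> step_arm:
  moves:
    - {"rx":0,"ry":0,"rz":0,"dx":7,"dy":0,"dz":40,"gripper":-1}
    - {"rx":0,"ry":0,"rz":0,"dx":7,"dy":0,"dz":40,"gripper":-1}
    - {"rx":0,"ry":0,"rz":0,"dx":7,"dy":0,"dz":40,"gripper":-1}
    - {"rx":0,"ry":0,"rz":0,"dx":7,"dy":0,"dz":38,"gripper":-1}
    - {"rx":0,"ry":0,"rz":0,"dx":0,"dy":0,"dz":0,"gripper":-1}
    - {"rx":0,"ry":0,"rz":0,"dx":0,"dy":0,"dz":0,"gripper":-1}

```text
clock: 10.12
tcp_pos: [0.448, 0.3789, 0.1403]
orientation: [0.626, 2.903, -0.053]
contact_force: [0.9, 0.0, -1.7]
grip_width: 0.0116
gripper_force: 41.7
```

>>> step_arm:
  moves:
    - {"rx":0,"ry":0,"rz":0,"dx":1.7,"dy":0,"dz":10,"gripper":-1}
    - {"rx":0,"ry":0,"rz":0,"dx":0,"dy":0,"dz":0,"gripper":-1}
    - {"rx":0,"ry":0,"rz":0,"dx":0,"dy":0,"dz":0,"gripper":-0.3}
    - {"rx":0,"ry":0,"rz":0,"dx":0,"dy":0,"dz":0,"gripper":-0.3}
    - {"rx":0,"ry":0,"rz":0,"dx":0,"dy":0,"dz":0,"gripper":-0.3}
    - {"rx":0,"ry":0,"rz":0,"dx":0,"dy":0,"dz":-30,"gripper":-0.3}
    - {"rx":0,"ry":0,"rz":0,"dx":0,"dy":0,"dz":-50,"gripper":-0.3}
    - {"rx":0,"ry":0,"rz":0,"dx":0,"dy":0,"dz":-50,"gripper":-0.3}
    - {"rx":0,"ry":10,"rz":0,"dx":0,"dy":0,"dz":0,"gripper":1}
    - {"rx":0,"ry":0,"rz":0,"dx":0,"dy":0,"dz":0,"gripper":1}
    - {"rx":0,"ry":0,"rz":0,"dx":0,"dy":0,"dz":0,"gripper":1}

```text
clock: 11.5
tcp_pos: [0.4254, 0.3877, 0.2557]
orientation: [0.659, 3.07, -0.004]
contact_force: [-0.2, 0.4, -0.6]
grip_width: 0.0823
gripper_force: 0.0
```

>>> step_arm:
  moves:
    - {"rx":0,"ry":0,"rz":9.4,"dx":0,"dy":0,"dz":0,"gripper":1}
    - {"rx":0,"ry":0,"rz":9.4,"dx":0,"dy":0,"dz":0,"gripper":1}
    - {"rx":0,"ry":0,"rz":9.4,"dx":0,"dy":0,"dz":0,"gripper":1}
    - {"rx":0,"ry":0,"rz":9.4,"dx":0,"dy":0,"dz":0,"gripper":1}
    - {"rx":0,"ry":0,"rz":9.4,"dx":0,"dy":0,"dz":0,"gripper":1}
    - {"rx":0,"ry":0,"rz":9.4,"dx":0,"dy":0,"dz":0,"gripper":1}
    - {"rx":0,"ry":0,"rz":9.3,"dx":0,"dy":0,"dz":0,"gripper":1}
    - {"rx":0,"ry":0,"rz":0,"dx":-55.4,"dy":19.3,"dz":0,"gripper":1}
    - {"rx":0,"ry":0,"rz":0,"dx":-55.4,"dy":19.3,"dz":0,"gripper":1}
    - {"rx":0,"ry":0,"rz":0,"dx":-55.4,"dy":19.3,"dz":0,"gripper":1}
    - {"rx":0,"ry":0,"rz":0,"dx":-55.4,"dy":19.3,"dz":0,"gripper":1}
    - {"rx":0,"ry":0,"rz":0,"dx":-55.4,"dy":19.3,"dz":0,"gripper":1}
    - {"rx":0,"ry":0,"rz":0,"dx":0,"dy":0,"dz":0,"gripper":1}
    - {"rx":0,"ry":0,"rz":0,"dx":0,"dy":0,"dz":0,"gripper":1}

```text
clock: 13.25
tcp_pos: [0.5218, 0.1128, 0.2559]
orientation: [-2.218, -2.225, 0.003]
contact_force: [-0.3, -0.4, 0.6]
grip_width: 0.0854
gripper_force: 0.0
```

```bash
python3 - <<'E'
from h import *
s=r.grab_frame("scene");t=r.grab_frame("top");a=cv2.resize(s[180:380,350:610],(520,400),interpolation=cv2.INTER_CUBIC);b=cv2.resize(t[200:380,60:200],(280,360));c=np.zeros((400,800,3),np.uint8);c[:,:520]=a;c[:360,520:]=b;cv2.imwrite("pics/s3.png",c)
E
```

```text
(no output)
```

View pics/s3.png

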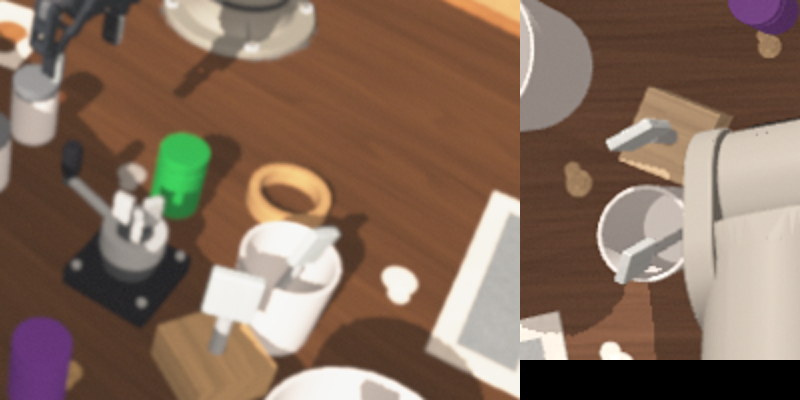

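View s3: the used paddle leans in the jug, away from the rack. The sleeve knob is where I left it. Next I open the chuck further.

>>> step_arm:
  moves:
    - {"rx":0,"ry":0,"rz":0,"dx":-2,"dy":0,"dz":46,"gripper":1}
    - {"rx":0,"ry":0,"rz":0,"dx":0,"dy":0,"dz":46,"gripper":1}
    - {"rx":0,"ry":0,"rz":0,"dx":0,"dy":0,"dz":47,"gripper":1}
    - {"rx":0,"ry":0,"rz":0,"dx":0,"dy":0,"dz":0,"gripper":-1}
    - {"rx":0,"ry":0,"rz":0,"dx":0,"dy":0,"dz":0,"gripper":-1}
    - {"rx":0,"ry":0,"rz":0,"dx":0,"dy":0,"dz":0,"gripper":-1}
    - {"rx":0,"ry":0,"rz":0,"dx":0,"dy":0,"dz":0,"gripper":-1}
    - {"rx":0,"ry":0,"rz":0,"dx":0,"dy":0,"dz":0,"gripper":-1}
    - {"rx":0,"ry":0,"rz":0,"dx":-0.8,"dy":15.6,"dz":0,"gripper":-1}
    - {"rx":0,"ry":0,"rz":0,"dx":1.4,"dy":15.6,"dz":0,"gripper":-1}
    - {"rx":0,"ry":0,"rz":0,"dx":3.5,"dy":15.2,"dz":0,"gripper":-1}
    - {"rx":0,"ry":0,"rz":0,"dx":5.6,"dy":14.6,"dz":0,"gripper":-1}
    - {"rx":0,"ry":0,"rz":0,"dx":7.6,"dy":13.7,"dz":0,"gripper":-1}
    - {"rx":0,"ry":0,"rz":0,"dx":0,"dy":0,"dz":0,"gripper":-1}
    - {"rx":0,"ry":0,"rz":0,"dx":0,"dy":0,"dz":0,"gripper":-1}
  grip_force: 60

```text
clock: 15.22
tcp_pos: [0.5994, 0.1277, 0.1197]
orientation: [2.218, 2.222, 0.007]
contact_force: [3.0, 0.8, 6.0]
grip_width: 0.0224
gripper_force: 58.7
```

>>> step_arm:
  moves:
    - {"rx":0,"ry":0,"rz":0,"dx":0,"dy":0,"dz":0,"gripper":1}
    - {"rx":0,"ry":0,"rz":0,"dx":0,"dy":0,"dz":0,"gripper":1}
    - {"rx":0,"ry":0,"rz":0,"dx":0,"dy":0,"dz":0,"gripper":1}
    - {"rx":0,"ry":0,"rz":0,"dx":0,"dy":0,"dz":-50,"gripper":1}
    - {"rx":0,"ry":0,"rz":0,"dx":0,"dy":0,"dz":-50,"gripper":1}
    - {"rx":0,"ry":0,"rz":0,"dx":0,"dy":0,"dz":-50,"gripper":1}
    - {"rx":0,"ry":0,"rz":0,"dx":48.1,"dy":-5.9,"dz":0,"gripper":1}
    - {"rx":0,"ry":0,"rz":0,"dx":48.1,"dy":-5.9,"dz":0,"gripper":1}
    - {"rx":0,"ry":0,"rz":0,"dx":48.1,"dy":-5.9,"dz":0,"gripper":1}
    - {"rx":0,"ry":0,"rz":0,"dx":48.1,"dy":-5.9,"dz":0,"gripper":1}
    - {"rx":0,"ry":0,"rz":0,"dx":48.1,"dy":-5.9,"dz":0,"gripper":1}
    - {"rx":0,"ry":0,"rz":-9,"dx":0,"dy":0,"dz":0,"gripper":1}
    - {"rx":0,"ry":0,"rz":-9,"dx":0,"dy":0,"dz":0,"gripper":1}
    - {"rx":0,"ry":0,"rz":-9,"dx":0,"dy":0,"dz":0,"gripper":1}
    - {"rx":0,"ry":0,"rz":0,"dx":0,"dy":0,"dz":0,"gripper":1}
    - {"rx":0,"ry":0,"rz":0,"dx":0,"dy":0,"dz":0,"gripper":1}

```text
clock: 17.23
tcp_pos: [0.5675, 0.3672, 0.2675]
orientation: [-1.644, -2.677, 0.001]
contact_force: [-0.3, 0.1, 0.0]
grip_width: 0.0855
gripper_force: 0.0
```

```bash
python3 - <<'E'
from h import *
o=r.get_obs();print(o["tcp_pos"],o["orientation"])
s=r.grab_frame("scene");t=r.grab_frame("top")
P=lambda n,p:print(n,proj(n,p).round(1).tolist())
a=cv2.resize(s[255:385,400:530],(390,390),interpolation=cv2.INTER_CUBIC);b=cv2.resize(t[250:350,160:262],(408,400),interpolation=cv2.INTER_CUBIC);c=np.zeros((400,800,3),np.uint8);c[:390,:390]=a;c[:,392:]=b;cv2.imwrite("pics/s4.png",c)
E
```

```text
[0.56746948 0.36717725 0.26752306] [-1.64351403e+00 -2.67713619e+00  5.89276807e-04]
```

View pics/s4.png

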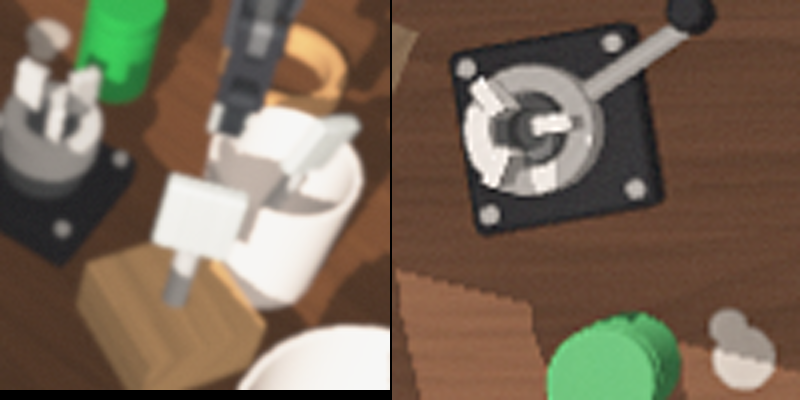

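View s4: the chuck is wide open (centre about (534,130)). The gripper is above the fresh paddle, whose blade is at (200,215).

>>> step_arm:
  moves:
    - {"rx":0,"ry":0,"rz":0,"dx":0,"dy":3,"dz":40,"gripper":1}
    - {"rx":0,"ry":0,"rz":0,"dx":0,"dy":0,"dz":40,"gripper":1}
    - {"rx":0,"ry":0,"rz":0,"dx":0,"dy":0,"dz":42,"gripper":1}
    - {"rx":0,"ry":0,"rz":0,"dx":0,"dy":0,"dz":0,"gripper":1}
    - {"rx":0,"ry":0,"rz":0,"dx":0,"dy":0,"dz":0,"gripper":-1}
    - {"rx":0,"ry":0,"rz":0,"dx":0,"dy":0,"dz":0,"gripper":-1}
    - {"rx":0,"ry":0,"rz":0,"dx":0,"dy":0,"dz":0,"gripper":-1}
    - {"rx":0,"ry":0,"rz":0,"dx":0,"dy":0,"dz":0,"gripper":-1}
    - {"rx":0,"ry":0,"rz":0,"dx":0,"dy":0,"dz":0,"gripper":-1}
    - {"rx":0,"ry":0,"rz":0,"dx":0,"dy":0,"dz":0,"gripper":-1}
    - {"rx":0,"ry":0,"rz":0,"dx":0,"dy":0,"dz":0,"gripper":-1}
    - {"rx":0,"ry":0,"rz":0,"dx":0,"dy":0,"dz":0,"gripper":-1}
  grip_force: 60

```text
clock: 18.82
tcp_pos: [0.5709, 0.3692, 0.1466]
orientation: [1.639, 2.679, 0.003]
contact_force: [1.3, 0.1, 5.0]
grip_width: 0.0114
gripper_force: 59.5
```

>>> step_arm:
  moves:
    - {"rx":0,"ry":0,"rz":0,"dx":0,"dy":0,"dz":-20,"gripper":-1}
    - {"rx":0,"ry":0,"rz":0,"dx":0,"dy":0,"dz":-45,"gripper":-1}
    - {"rx":0,"ry":0,"rz":0,"dx":0,"dy":0,"dz":-45,"gripper":-1}
    - {"rx":0,"ry":0,"rz":0,"dx":0,"dy":0,"dz":-45,"gripper":-1}
    - {"rx":0,"ry":0,"rz":0,"dx":-38.7,"dy":-32.6,"dz":0,"gripper":-1}
    - {"rx":0,"ry":0,"rz":0,"dx":-38.7,"dy":-32.6,"dz":0,"gripper":-1}
    - {"rx":0,"ry":0,"rz":0,"dx":-38.7,"dy":-32.6,"dz":0,"gripper":-1}
    - {"rx":0,"ry":0,"rz":0,"dx":0,"dy":0,"dz":0,"gripper":-1}
    - {"rx":0,"ry":0,"rz":0,"dx":0,"dy":0,"dz":0,"gripper":-1}
    - {"rx":0,"ry":0,"rz":0,"dx":0,"dy":0,"dz":0,"gripper":-1}

```text
clock: 20.08
tcp_pos: [0.5357, 0.2224, 0.3003]
orientation: [-1.636, -2.681, 0.001]
contact_force: [-0.6, 0.5, -1.5]
grip_width: 0.0111
gripper_force: 59.5
```

```bash
python3 - <<'E'
from h import *
o=r.get_obs();p=o["tcp_pos"];print(p,o["orientation"])
s=r.grab_frame("scene");t=r.grab_frame("top");cv2.imwrite("pics/s5f.png",s);cv2.imwrite("pics/t5f.png",t)
for n in("scene","top"):
  print(n,proj(n,[p,[p[0],p[1],p[2]-.135],[p[0],p[1],p[2]-.04],[.536,.2215,.125],[.536,.2215,.087]]).round(1).tolist())
a=cv2.resize(s[175:305,360:490],(585,585),interpolation=cv2.INTER_CUBIC);cv2.imwrite("pics/s5.png",a)
E
```

```text
[0.53566053 0.22238367 0.30031522] [-1.63593614e+00 -2.68125650e+00  9.46967144e-04]
scene [[430.4, 216.6], [421.0, 266.5], [427.5, 232.3], [418.0, 279.6], [415.7, 291.5]]
top [[165.8, 283.7], [185.6, 282.8], [172.3, 283.4], [190.9, 282.5], [195.2, 282.3]]
```

View pics/s5.png

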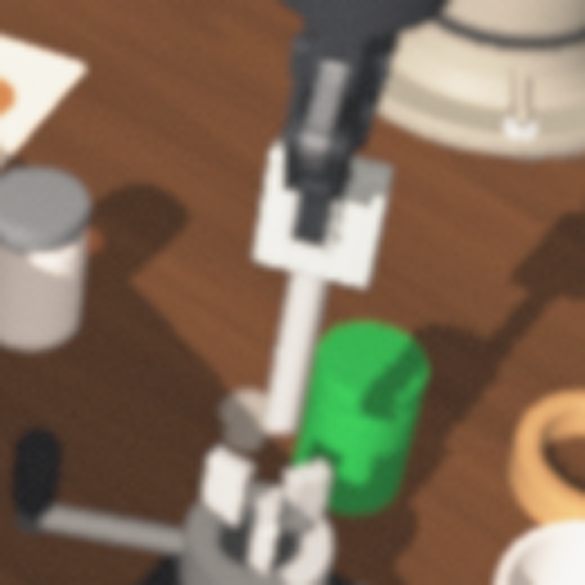

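View s5: the paddle hangs upright, its foot at crop (281,428), in line with the chuck axis.

>>> step_arm:
  moves:
    - {"rx":0,"ry":0,"rz":0,"dx":0,"dy":0,"dz":30,"gripper":-1}
    - {"rx":0,"ry":0,"rz":0,"dx":0,"dy":0,"dz":12,"gripper":-1}
    - {"rx":0,"ry":0,"rz":0,"dx":0,"dy":0,"dz":12,"gripper":-1}
    - {"rx":0,"ry":0,"rz":0,"dx":0,"dy":0,"dz":10,"gripper":-1}
    - {"rx":0,"ry":0,"rz":0,"dx":0,"dy":0,"dz":0,"gripper":-1}
    - {"rx":0,"ry":0,"rz":0,"dx":0,"dy":0,"dz":0,"gripper":-1}

```text
clock: 20.92
tcp_pos: [0.5364, 0.2209, 0.2372]
orientation: [1.639, 2.68, 0.001]
contact_force: [0.6, 0.2, -0.5]
grip_width: 0.0116
gripper_force: 59.4
```

>>> step_arm:
  moves:
    - {"rx":0,"ry":0,"rz":0,"dx":0,"dy":0,"dz":9,"gripper":-1}
    - {"rx":0,"ry":0,"rz":0,"dx":0,"dy":0,"dz":9,"gripper":-1}
    - {"rx":0,"ry":0,"rz":0,"dx":0,"dy":0,"dz":8,"gripper":-1}
    - {"rx":0,"ry":0,"rz":0,"dx":0,"dy":0,"dz":6,"gripper":-1}
    - {"rx":0,"ry":0,"rz":0,"dx":0,"dy":0,"dz":0,"gripper":-1}
    - {"rx":0,"ry":0,"rz":0,"dx":0,"dy":0,"dz":0,"gripper":-1}

```text
clock: 21.68
tcp_pos: [0.5361, 0.2211, 0.2047]
orientation: [-1.639, -2.68, -0.0]
contact_force: [0.5, 1.5, -1.7]
grip_width: 0.0112
gripper_force: 59.5
```

>>> step_arm:
  moves:
    - {"rx":0,"ry":0,"rz":0,"dx":0,"dy":0,"dz":2,"gripper":-1}
    - {"rx":0,"ry":0,"rz":0,"dx":0,"dy":0,"dz":2,"gripper":-1}
    - {"rx":0,"ry":0,"rz":0,"dx":0,"dy":0,"dz":0,"gripper":-1}
    - {"rx":0,"ry":0,"rz":0,"dx":0,"dy":0,"dz":0,"gripper":-1}

```text
clock: 22.18
tcp_pos: [0.5362, 0.2209, 0.2007]
orientation: [1.639, 2.68, 0.0]
contact_force: [1.4, 2.6, -2.7]
grip_width: 0.0115
gripper_force: 59.3
```

>>> step_arm:
  moves:
    - {"rx":0,"ry":0,"rz":0,"dx":0,"dy":0,"dz":1.5,"gripper":-1}
    - {"rx":0,"ry":0,"rz":0,"dx":0,"dy":0,"dz":1.5,"gripper":-1}
    - {"rx":0,"ry":0,"rz":0,"dx":0,"dy":0,"dz":0,"gripper":-1}
    - {"rx":0,"ry":0,"rz":0,"dx":0,"dy":0,"dz":0,"gripper":-1}

```text
clock: 22.68
tcp_pos: [0.5369, 0.221, 0.2005]
orientation: [1.64, 2.679, 0.004]
contact_force: [-3.6, -0.3, 18.6]
grip_width: 0.0113
gripper_force: 62.7
```

>>> step_arm:
  moves:
    - {"rx":0,"ry":0,"rz":0,"dx":0,"dy":0,"dz":-2,"gripper":-1}
    - {"rx":0,"ry":0,"rz":0,"dx":0,"dy":0,"dz":0,"gripper":1}
    - {"rx":0,"ry":0,"rz":0,"dx":0,"dy":0,"dz":0,"gripper":1}
    - {"rx":0,"ry":0,"rz":0,"dx":0,"dy":0,"dz":0,"gripper":1}
    - {"rx":0,"ry":0,"rz":0,"dx":0,"dy":0,"dz":-50,"gripper":1}
    - {"rx":0,"ry":0,"rz":0,"dx":0,"dy":0,"dz":-50,"gripper":1}
    - {"rx":0,"ry":0,"rz":9,"dx":0,"dy":0,"dz":0,"gripper":1}
    - {"rx":0,"ry":0,"rz":9,"dx":0,"dy":0,"dz":0,"gripper":1}
    - {"rx":0,"ry":0,"rz":9,"dx":0,"dy":0,"dz":0,"gripper":1}
    - {"rx":0,"ry":0,"rz":0,"dx":-46.8,"dy":30.8,"dz":0,"gripper":1}
    - {"rx":0,"ry":0,"rz":0,"dx":-46.8,"dy":30.8,"dz":0,"gripper":1}
    - {"rx":0,"ry":0,"rz":0,"dx":0,"dy":0,"dz":0,"gripper":1}
    - {"rx":0,"ry":0,"rz":0,"dx":0,"dy":0,"dz":0,"gripper":1}

```text
clock: 24.3
tcp_pos: [0.5975, 0.1277, 0.2993]
orientation: [-2.219, -2.222, 0.001]
contact_force: [0.3, 0.8, 0.0]
grip_width: 0.0854
gripper_force: 0.0
```

>>> step_arm:
  moves:
    - {"rx":0,"ry":0,"rz":0,"dx":0,"dy":0,"dz":60,"gripper":1}
    - {"rx":0,"ry":0,"rz":0,"dx":0,"dy":0,"dz":60,"gripper":1}
    - {"rx":0,"ry":0,"rz":0,"dx":0,"dy":0,"dz":62,"gripper":1}
    - {"rx":0,"ry":0,"rz":0,"dx":0,"dy":0,"dz":0,"gripper":-1}
    - {"rx":0,"ry":0,"rz":0,"dx":0,"dy":0,"dz":0,"gripper":-1}
    - {"rx":0,"ry":0,"rz":0,"dx":0,"dy":0,"dz":0,"gripper":-1}
    - {"rx":0,"ry":0,"rz":0,"dx":0,"dy":0,"dz":0,"gripper":-1}
    - {"rx":0,"ry":0,"rz":0,"dx":0,"dy":0,"dz":0,"gripper":-1}
    - {"rx":0,"ry":0,"rz":0,"dx":-7.6,"dy":-13.7,"dz":0,"gripper":-1}
    - {"rx":0,"ry":0,"rz":0,"dx":-5.6,"dy":-14.6,"dz":0,"gripper":-1}
    - {"rx":0,"ry":0,"rz":0,"dx":-3.5,"dy":-15.2,"dz":0,"gripper":-1}
    - {"rx":0,"ry":0,"rz":0,"dx":-1.4,"dy":-15.6,"dz":0,"gripper":-1}
    - {"rx":0,"ry":0,"rz":0,"dx":0,"dy":0,"dz":0,"gripper":-1}
    - {"rx":0,"ry":0,"rz":0,"dx":0,"dy":0,"dz":0,"gripper":-1}
  grip_force: 60

```text
clock: 26.05
tcp_pos: [0.5403, 0.1094, 0.1205]
orientation: [2.219, 2.222, 0.007]
contact_force: [-2.2, -0.1, 11.4]
grip_width: 0.0223
gripper_force: 60.1
```

>>> step_arm:
  moves:
    - {"rx":0,"ry":0,"rz":0,"dx":0.2,"dy":-4,"dz":-2,"gripper":-1}
    - {"rx":0,"ry":0,"rz":0,"dx":0.4,"dy":-4,"dz":0,"gripper":-1}
    - {"rx":0,"ry":0,"rz":0,"dx":0,"dy":0,"dz":0,"gripper":-1}
    - {"rx":0,"ry":0,"rz":0,"dx":0,"dy":0,"dz":0,"gripper":-1}

```text
clock: 26.55
tcp_pos: [0.5316, 0.1096, 0.1207]
orientation: [2.219, 2.222, 0.003]
contact_force: [2.5, -2.1, 6.9]
grip_width: 0.022
gripper_force: 61.1
```

>>> step_arm:
  moves:
    - {"rx":0,"ry":0,"rz":0,"dx":0.5,"dy":-4,"dz":0,"gripper":-1}
    - {"rx":0,"ry":0,"rz":0,"dx":0,"dy":0,"dz":0,"gripper":-1}
    - {"rx":0,"ry":0,"rz":0,"dx":0,"dy":0,"dz":0,"gripper":-1}
    - {"rx":0,"ry":0,"rz":0,"dx":0,"dy":0,"dz":0,"gripper":-1}

```text
clock: 27.05
tcp_pos: [0.5278, 0.1099, 0.1207]
orientation: [2.219, 2.222, 0.003]
contact_force: [3.2, -2.4, 7.0]
grip_width: 0.022
gripper_force: 61.1
```

>>> step_arm:
  moves:
    - {"rx":0,"ry":0,"rz":0,"dx":0.3,"dy":-3,"dz":0,"gripper":-1}
    - {"rx":0,"ry":0,"rz":0,"dx":0,"dy":0,"dz":0,"gripper":-1}
    - {"rx":0,"ry":0,"rz":0,"dx":0,"dy":0,"dz":0,"gripper":-1}

```text
clock: 27.42
tcp_pos: [0.525, 0.1103, 0.1207]
orientation: [2.219, 2.222, 0.003]
contact_force: [3.8, -1.9, 5.7]
grip_width: 0.022
gripper_force: 61.0
```

>>> step_arm:
  moves:
    - {"rx":0,"ry":0,"rz":0,"dx":0.3,"dy":-2,"dz":0,"gripper":-1}
    - {"rx":0,"ry":0,"rz":0,"dx":0,"dy":0,"dz":0,"gripper":-1}
    - {"rx":0,"ry":0,"rz":0,"dx":0,"dy":0,"dz":0,"gripper":-1}

```text
clock: 27.8
tcp_pos: [0.5231, 0.1105, 0.1207]
orientation: [2.219, 2.221, 0.003]
contact_force: [4.4, -2.3, 5.9]
grip_width: 0.0222
gripper_force: 61.0
```

>>> step_arm:
  moves:
    - {"rx":0,"ry":0,"rz":0,"dx":0.3,"dy":-2,"dz":0,"gripper":-1}
    - {"rx":0,"ry":0,"rz":0,"dx":0,"dy":0,"dz":0,"gripper":-1}
    - {"rx":0,"ry":0,"rz":0,"dx":0,"dy":0,"dz":0,"gripper":-1}

```text
clock: 28.18
tcp_pos: [0.5211, 0.1107, 0.1207]
orientation: [2.219, 2.221, 0.003]
contact_force: [4.2, -2.2, 5.1]
grip_width: 0.022
gripper_force: 61.0
```

>>> step_arm:
  moves:
    - {"rx":0,"ry":0,"rz":0,"dx":0.3,"dy":-1.5,"dz":0,"gripper":-1}
    - {"rx":0,"ry":0,"rz":0,"dx":0,"dy":0,"dz":0,"gripper":-1}
    - {"rx":0,"ry":0,"rz":0,"dx":0,"dy":0,"dz":0,"gripper":-1}

```text
clock: 28.55
tcp_pos: [0.5198, 0.111, 0.1207]
orientation: [2.219, 2.221, 0.004]
contact_force: [4.1, -2.2, 5.5]
grip_width: 0.0222
gripper_force: 61.0
```

>>> step_arm:
  moves:
    - {"rx":0,"ry":0,"rz":0,"dx":0.4,"dy":-2,"dz":0,"gripper":-1}
    - {"rx":0,"ry":0,"rz":0,"dx":0,"dy":0,"dz":0,"gripper":-1}
    - {"rx":0,"ry":0,"rz":0,"dx":0,"dy":0,"dz":0,"gripper":-1}

```text
clock: 28.92
tcp_pos: [0.5179, 0.1113, 0.1207]
orientation: [2.219, 2.221, 0.004]
contact_force: [4.5, -2.7, 5.1]
grip_width: 0.0224
gripper_force: 61.0
```

>>> step_arm:
  moves:
    - {"rx":0,"ry":0,"rz":0,"dx":0.4,"dy":-2,"dz":0,"gripper":-1}
    - {"rx":0,"ry":0,"rz":0,"dx":0,"dy":0,"dz":0,"gripper":-1}
    - {"rx":0,"ry":0,"rz":0,"dx":0,"dy":0,"dz":0,"gripper":-1}

```text
clock: 29.3
tcp_pos: [0.516, 0.1116, 0.1207]
orientation: [2.219, 2.22, 0.004]
contact_force: [4.2, -3.9, 5.0]
grip_width: 0.0224
gripper_force: 61.0
```

```bash
python3 - <<'E'
from h import *
s=r.grab_frame("scene");t=r.grab_frame("top");a=cv2.resize(s[190:320,350:480],(400,400),interpolation=cv2.INTER_CUBIC);b=cv2.resize(t[240:340,160:260],(396,396),interpolation=cv2.INTER_CUBIC);c=np.zeros((400,800,3),np.uint8);c[:,:400]=a;c[:396,404:]=b;cv2.imwrite("pics/s6.png",c)
E
```

```text
(no output)
```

View pics/s6.png

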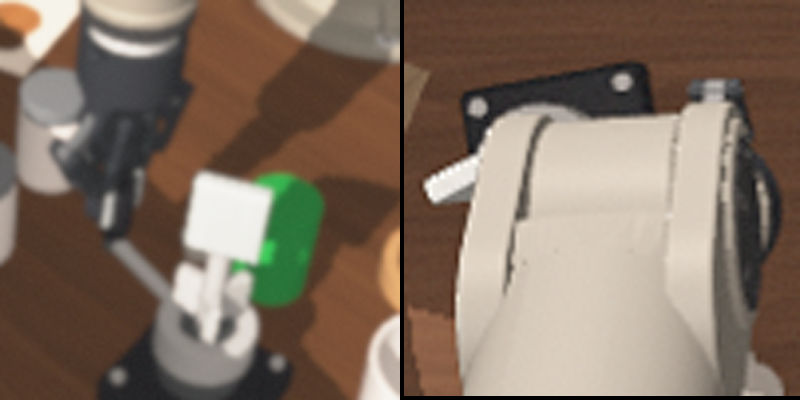

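View s6: the fresh paddle stands upright in the chuck (blade at (230,215)), with the jaws near the shank. I keep closing in small steps.

>>> step_arm:
  moves:
    - {"rx":0,"ry":0,"rz":0,"dx":0.4,"dy":-2,"dz":0,"gripper":-1}
    - {"rx":0,"ry":0,"rz":0,"dx":0,"dy":0,"dz":0,"gripper":-1}
    - {"rx":0,"ry":0,"rz":0,"dx":0,"dy":0,"dz":0,"gripper":-1}

```text
clock: 29.78
tcp_pos: [0.5142, 0.112, 0.1207]
orientation: [2.219, 2.22, 0.004]
contact_force: [6.8, -2.7, 4.7]
grip_width: 0.0218
gripper_force: 61.0
```

>>> step_arm:
  moves:
    - {"rx":0,"ry":0,"rz":0,"dx":0.4,"dy":-2,"dz":0,"gripper":-1}
    - {"rx":0,"ry":0,"rz":0,"dx":0,"dy":0,"dz":0,"gripper":-1}
    - {"rx":0,"ry":0,"rz":0,"dx":0,"dy":0,"dz":0,"gripper":-1}

```text
clock: 30.15
tcp_pos: [0.5123, 0.1124, 0.1207]
orientation: [2.219, 2.22, 0.005]
contact_force: [6.9, -2.9, 3.0]
grip_width: 0.0223
gripper_force: 60.9
```

```bash
python3 - <<'E'
from h import *
o=r.get_obs();print(o["tcp_pos"],o["contact_force"],o["moment"],o["gripper_force"])
E
```

```text
[0.51232248 0.11243674 0.12072298] [ 6.92716308 -2.9412723   3.01904598] [-0.5577643  -1.38743428 -0.03899158] 60.936341285705566
```

>>> step_arm:
  moves:
    - {"rx":0,"ry":0,"rz":0,"dx":0.4,"dy":-2,"dz":0,"gripper":-1}
    - {"rx":0,"ry":0,"rz":0,"dx":0,"dy":0,"dz":0,"gripper":-1}
    - {"rx":0,"ry":0,"rz":0,"dx":0,"dy":0,"dz":0,"gripper":-1}

```text
clock: 30.52
tcp_pos: [0.5105, 0.1129, 0.1207]
orientation: [2.218, 2.22, 0.005]
contact_force: [6.7, -2.6, 1.9]
grip_width: 0.022
gripper_force: 60.9
```

>>> step_arm:
  moves:
    - {"rx":0,"ry":0,"rz":0,"dx":0.3,"dy":-1,"dz":0,"gripper":-1}
    - {"rx":0,"ry":0,"rz":0,"dx":0,"dy":0,"dz":0,"gripper":-1}
    - {"rx":0,"ry":0,"rz":0,"dx":0,"dy":0,"dz":0,"gripper":-1}

```text
clock: 30.9
tcp_pos: [0.5096, 0.1131, 0.1207]
orientation: [2.218, 2.22, 0.005]
contact_force: [7.6, -2.7, 1.7]
grip_width: 0.0224
gripper_force: 60.9
```

>>> step_arm:
  moves:
    - {"rx":0,"ry":0,"rz":0,"dx":0.5,"dy":-2,"dz":0,"gripper":-1}
    - {"rx":0,"ry":0,"rz":0,"dx":0,"dy":0,"dz":0,"gripper":-1}
    - {"rx":0,"ry":0,"rz":0,"dx":0,"dy":0,"dz":0,"gripper":-1}

```text
clock: 31.28
tcp_pos: [0.5077, 0.1136, 0.1207]
orientation: [2.218, 2.22, 0.006]
contact_force: [7.5, -3.0, 1.9]
grip_width: 0.0219
gripper_force: 60.9
```

>>> step_arm:
  moves:
    - {"rx":0,"ry":0,"rz":0,"dx":0.3,"dy":-1,"dz":0,"gripper":-1}
    - {"rx":0,"ry":0,"rz":0,"dx":0,"dy":0,"dz":0,"gripper":-1}
    - {"rx":0,"ry":0,"rz":0,"dx":0,"dy":0,"dz":0,"gripper":-1}

```text
clock: 31.65
tcp_pos: [0.5069, 0.1138, 0.1207]
orientation: [2.218, 2.219, 0.006]
contact_force: [7.3, -3.1, 1.5]
grip_width: 0.0222
gripper_force: 60.8
```

>>> step_arm:
  moves:
    - {"rx":0,"ry":0,"rz":0,"dx":0.6,"dy":-2,"dz":0,"gripper":-1}
    - {"rx":0,"ry":0,"rz":0,"dx":0,"dy":0,"dz":0,"gripper":-1}
    - {"rx":0,"ry":0,"rz":0,"dx":0,"dy":0,"dz":0,"gripper":-1}
    - {"rx":0,"ry":0,"rz":0,"dx":0,"dy":0,"dz":0,"gripper":-1}

```text
clock: 32.15
tcp_pos: [0.505, 0.1144, 0.1207]
orientation: [2.218, 2.219, 0.006]
contact_force: [8.2, -3.1, 0.9]
grip_width: 0.0219
gripper_force: 60.8
```

>>> step_arm:
  moves:
    - {"rx":0,"ry":0,"rz":0,"dx":0.6,"dy":-2,"dz":0,"gripper":-1}
    - {"rx":0,"ry":0,"rz":0,"dx":0,"dy":0,"dz":0,"gripper":-1}
    - {"rx":0,"ry":0,"rz":0,"dx":0,"dy":0,"dz":0,"gripper":-1}
    - {"rx":0,"ry":0,"rz":0,"dx":0,"dy":0,"dz":0,"gripper":-1}

```text
clock: 32.65
tcp_pos: [0.5031, 0.115, 0.1207]
orientation: [2.218, 2.219, 0.006]
contact_force: [8.8, -2.8, 1.5]
grip_width: 0.022
gripper_force: 60.8
```

```bash
python3 - <<'E'
from h import *
s=r.grab_frame("scene")
g=cv2.cvtColor(s,cv2.COLOR_BGR2HSV)
# blade/shank tilt: white region near blade
m=((g[...,1]<40)&(g[...,2]>140)).astype(np.uint8)
for v in range(246,300,4):
    row=m[v,395:450];x=np.flatnonzero(row);print(v,395+x.min() if len(x) else None,395+x.max() if len(x) else None,end=' | ')
c=np.array([.536,.2215]);print(proj("scene",[[*c,.219],[*c,.159],[*c,.125]]).round(1).tolist())
E
```

```text
246 415 419 | 250 413 432 | 254 412 437 | 258 411 437 | 262 410 436 | 266 409 435 | 270 395 433 | 274 397 433 | 278 400 430 | 282 403 431 | 286 405 430 | 290 403 431 | 294 403 433 | 298 404 433 | [[424.1, 247.6], [420.2, 268.5], [418.0, 279.6]]
```

>>> step_arm:
  moves:
    - {"rx":0,"ry":0,"rz":0,"dx":0.5,"dy":-1.5,"dz":0,"gripper":-1}
    - {"rx":0,"ry":0,"rz":0,"dx":0,"dy":0,"dz":0,"gripper":-1}
    - {"rx":0,"ry":0,"rz":0,"dx":0,"dy":0,"dz":0,"gripper":-1}
    - {"rx":0,"ry":0,"rz":0,"dx":0,"dy":0,"dz":0,"gripper":-1}

```text
clock: 33.2
tcp_pos: [0.5017, 0.1154, 0.1207]
orientation: [2.218, 2.219, 0.007]
contact_force: [9.2, -3.6, 1.0]
grip_width: 0.0223
gripper_force: 60.7
```

>>> step_arm:
  moves:
    - {"rx":0,"ry":0,"rz":0,"dx":0,"dy":0,"dz":0,"gripper":1}
    - {"rx":0,"ry":0,"rz":0,"dx":0,"dy":0,"dz":0,"gripper":1}
    - {"rx":0,"ry":0,"rz":0,"dx":0,"dy":0,"dz":0,"gripper":1}
    - {"rx":0,"ry":0,"rz":0,"dx":0,"dy":0,"dz":-50,"gripper":1}
    - {"rx":0,"ry":0,"rz":0,"dx":0,"dy":0,"dz":-50,"gripper":1}
    - {"rx":0,"ry":0,"rz":0,"dx":0,"dy":0,"dz":-50,"gripper":1}
    - {"rx":0,"ry":0,"rz":0,"dx":-46.8,"dy":-21.3,"dz":0,"gripper":1}
    - {"rx":0,"ry":0,"rz":0,"dx":-46.8,"dy":-21.3,"dz":0,"gripper":1}
    - {"rx":0,"ry":0,"rz":0,"dx":-46.8,"dy":-21.3,"dz":0,"gripper":1}
    - {"rx":0,"ry":0,"rz":0,"dx":0,"dy":0,"dz":0,"gripper":1}
    - {"rx":0,"ry":0,"rz":0,"dx":0,"dy":0,"dz":0,"gripper":1}
  grip_force: 40

```text
clock: 34.58
tcp_pos: [0.435, -0.0237, 0.2697]
orientation: [-2.219, -2.223, -0.001]
contact_force: [0.6, 0.2, -0.5]
grip_width: 0.0856
gripper_force: 0.0
```

```bash
cat >> h.py <<'E'
def lids(img=None):
    # white pot bodies+lids in scene cam: low saturation blobs; lids from scene plane z=.09
    img=r.grab_frame("scene") if img is None else img
    g=cv2.cvtColor(img,cv2.COLOR_BGR2HSV);out=[]
    m=((g[...,1]<60)&(g[...,2]>75)).astype(np.uint8)
    return m
E
python3 - <<'E'
from h import *
print(r.get_obs()["tcp_pos"])
s=r.grab_frame("scene");t=r.grab_frame("top")
cv2.imwrite("pics/s7f.png",s);cv2.imwrite("pics/t7f.png",t)
s0=cv2.imread("pics/scene0.png");t0=cv2.imread("pics/top0.png")
for n,p in(("A",(.6347,.0078)),("B",(.5453,-.0028)),("C",(.4375,-.0257))):
    u,v=proj("scene",[[*p,.05]])[0].astype(int);a=cv2.absdiff(s,s0)[v-25:v+25,u-18:u+18].mean()
    u,v=proj("top",[[*p,.09]])[0].astype(int);b=cv2.absdiff(t,t0)[v-16:v+16,u-16:u+16].mean();print(n,a,b)
E
```

```text
[ 0.43497541 -0.02369419  0.26971703]
A 1.85 4.0087890625
B 1.8051851851851852 3.9814453125
C 1.9375925925925925 48.0556640625
```

>>> step_arm:
  moves:
    - {"rx":0,"ry":0,"rz":0,"dx":-2,"dy":2.5,"dz":50,"gripper":1}
    - {"rx":0,"ry":0,"rz":0,"dx":0,"dy":0,"dz":50,"gripper":1}
    - {"rx":0,"ry":0,"rz":0,"dx":0,"dy":0,"dz":50,"gripper":1}
    - {"rx":0,"ry":0,"rz":0,"dx":0,"dy":0,"dz":50,"gripper":1}
    - {"rx":0,"ry":0,"rz":0,"dx":0,"dy":0,"dz":0,"gripper":1}
    - {"rx":0,"ry":0,"rz":0,"dx":0,"dy":0,"dz":0,"gripper":-1}
    - {"rx":0,"ry":0,"rz":0,"dx":0,"dy":0,"dz":0,"gripper":-1}
    - {"rx":0,"ry":0,"rz":0,"dx":0,"dy":0,"dz":0,"gripper":-1}
    - {"rx":0,"ry":0,"rz":0,"dx":0,"dy":0,"dz":0,"gripper":-1}
  grip_force: 40

```text
clock: 35.8
tcp_pos: [0.4386, -0.0259, 0.0715]
orientation: [2.219, 2.223, 0.005]
contact_force: [-2.7, 0.5, 10.6]
grip_width: 0.0593
gripper_force: 44.0
```

>>> step_arm:
  moves:
    - {"rx":0,"ry":0,"rz":0,"dx":0,"dy":0,"dz":-20,"gripper":-1}
    - {"rx":0,"ry":0,"rz":0,"dx":0,"dy":0,"dz":-50,"gripper":-1}
    - {"rx":0,"ry":0,"rz":0,"dx":0,"dy":0,"dz":-50,"gripper":-1}
    - {"rx":0,"ry":0,"rz":0,"dx":0,"dy":0,"dz":-50,"gripper":-1}
    - {"rx":0,"ry":0,"rz":0,"dx":-46.2,"dy":33.4,"dz":0,"gripper":-1}
    - {"rx":0,"ry":0,"rz":0,"dx":-46.2,"dy":33.4,"dz":0,"gripper":-1}
    - {"rx":0,"ry":0,"rz":0,"dx":-46.2,"dy":33.4,"dz":0,"gripper":-1}
    - {"rx":0,"ry":0,"rz":0,"dx":-46.2,"dy":33.4,"dz":0,"gripper":-1}
    - {"rx":0,"ry":0,"rz":0,"dx":-46.2,"dy":33.4,"dz":0,"gripper":-1}
    - {"rx":0,"ry":0,"rz":0,"dx":0,"dy":0,"dz":0,"gripper":-1}
    - {"rx":0,"ry":0,"rz":0,"dx":0,"dy":0,"dz":0,"gripper":-1}

```text
clock: 37.17
tcp_pos: [0.6046, -0.2567, 0.2401]
orientation: [-2.22, -2.223, -0.001]
contact_force: [-0.3, 1.0, -2.6]
grip_width: 0.0589
gripper_force: 45.2
```

>>> step_arm:
  moves:
    - {"rx":0,"ry":0,"rz":0,"dx":0,"dy":0,"dz":50,"gripper":-1}
    - {"rx":0,"ry":0,"rz":0,"dx":0,"dy":0,"dz":50,"gripper":-1}
    - {"rx":0,"ry":0,"rz":0,"dx":0,"dy":0,"dz":40,"gripper":-1}
    - {"rx":0,"ry":0,"rz":0,"dx":0,"dy":0,"dz":9,"gripper":-1}
    - {"rx":0,"ry":0,"rz":0,"dx":0,"dy":0,"dz":3,"gripper":-1}
    - {"rx":0,"ry":0,"rz":0,"dx":0,"dy":0,"dz":0,"gripper":-1}
    - {"rx":0,"ry":0,"rz":0,"dx":0,"dy":0,"dz":0,"gripper":-1}

```text
clock: 38.05
tcp_pos: [0.6058, -0.2573, 0.0893]
orientation: [2.218, 2.222, 0.002]
contact_force: [-0.2, -0.6, -3.3]
grip_width: 0.0591
gripper_force: 45.2
```

>>> step_arm:
  moves:
    - {"rx":0,"ry":0,"rz":0,"dx":0,"dy":0,"dz":2.5,"gripper":-1}
    - {"rx":0,"ry":0,"rz":0,"dx":0,"dy":0,"dz":0,"gripper":-1}
    - {"rx":0,"ry":0,"rz":0,"dx":0,"dy":0,"dz":0,"gripper":0.7}
    - {"rx":0,"ry":0,"rz":0,"dx":0,"dy":0,"dz":0,"gripper":0.7}
    - {"rx":0,"ry":0,"rz":0,"dx":0,"dy":0,"dz":0,"gripper":0.7}
    - {"rx":0,"ry":0,"rz":0,"dx":0,"dy":0,"dz":-40,"gripper":0.7}
    - {"rx":0,"ry":0,"rz":0,"dx":0,"dy":0,"dz":-60,"gripper":0.7}
    - {"rx":0,"ry":0,"rz":0,"dx":0,"dy":0,"dz":-60,"gripper":0.7}
    - {"rx":0,"ry":0,"rz":0,"dx":50.9,"dy":-12.1,"dz":0,"gripper":0.7}
    - {"rx":0,"ry":0,"rz":0,"dx":50.9,"dy":-12.1,"dz":0,"gripper":0.7}
    - {"rx":0,"ry":0,"rz":0,"dx":50.9,"dy":-12.1,"dz":0,"gripper":0.7}
    - {"rx":0,"ry":0,"rz":0,"dx":50.9,"dy":-12.1,"dz":0,"gripper":0.7}
    - {"rx":0,"ry":0,"rz":0,"dx":50.9,"dy":-12.1,"dz":0,"gripper":0.7}
    - {"rx":0,"ry":0,"rz":0,"dx":0,"dy":0,"dz":0,"gripper":0.7}
    - {"rx":0,"ry":0,"rz":0,"dx":0,"dy":0,"dz":0,"gripper":0.7}

```text
clock: 39.92
tcp_pos: [0.5441, -0.0032, 0.2454]
orientation: [2.219, 2.223, 0.0]
contact_force: [-0.1, 0.0, 0.3]
grip_width: 0.0725
gripper_force: 0.0
```

```bash
cat > pots.py <<'E'
from h import *
import sys
s=r.grab_frame("scene");t=r.grab_frame("top");o=r.get_obs();print(o["tcp_pos"],o["grip_width"])
s0=cv2.imread("pics/scene0.png");t0=cv2.imread("pics/top0.png")
for n,p in(("A",(.6347,.0078)),("B",(.5453,-.0028))):
    u,v=proj("scene",[[*p,.05]])[0].astype(int);a=cv2.absdiff(s,s0)[v-25:v+25,u-18:u+18].mean()
    u,v=proj("top",[[*p,.09]])[0].astype(int);b=cv2.absdiff(t,t0)[v-16:v+16,u-16:u+16].mean();print(n,a,b)
for n,p in(("s-",(.6062,-.257)),("s0",(.6048,-.192)),("s+",(.603,-.127))):
    out=[]
    for c,i in(("scene",s),("top",t)):
        u,v=proj(c,[[*p,.105]])[0].astype(int);g=cv2.cvtColor(i[v-4:v+5,u-4:u+5],cv2.COLOR_BGR2HSV).reshape(-1,3).mean(0).round();out+=[(int(u),int(v)),g.tolist()]
    print(n,out)
cv2.imwrite(f"pics/{sys.argv[1]}s.png",s);cv2.imwrite(f"pics/{sys.argv[1]}t.png",t)
E
python3 pots.py p1
```

```text
[ 0.54418496 -0.00440173  0.24541512] 0.07273587640972333
A 1.1075925925925927 33.269856770833336
B 5.900925925925926 85.36946614583333
s- [(259, 199), [23.0, 7.0, 98.0], (412, 245), [11.0, 11.0, 120.0]]
s0 [(275, 211), [22.0, 18.0, 90.0], (382, 246), [23.0, 16.0, 142.0]]
s+ [(291, 222), [44.0, 4.0, 71.0], (352, 248), [23.0, 16.0, 143.0]]
```

>>> step_arm:
  moves:
    - {"rx":0,"ry":0,"rz":0,"dx":1,"dy":1,"dz":50,"gripper":0.7}
    - {"rx":0,"ry":0,"rz":0,"dx":0,"dy":0,"dz":50,"gripper":0.7}
    - {"rx":0,"ry":0,"rz":0,"dx":0,"dy":0,"dz":40,"gripper":0.7}
    - {"rx":0,"ry":0,"rz":0,"dx":0,"dy":0,"dz":35,"gripper":0.7}
    - {"rx":0,"ry":0,"rz":0,"dx":0,"dy":0,"dz":0,"gripper":0.7}
    - {"rx":0,"ry":0,"rz":0,"dx":0,"dy":0,"dz":0,"gripper":-1}
    - {"rx":0,"ry":0,"rz":0,"dx":0,"dy":0,"dz":0,"gripper":-1}
    - {"rx":0,"ry":0,"rz":0,"dx":0,"dy":0,"dz":0,"gripper":-1}
    - {"rx":0,"ry":0,"rz":0,"dx":0,"dy":0,"dz":0,"gripper":-1}
  grip_force: 40

```text
clock: 41.15
tcp_pos: [0.5456, -0.0015, 0.0712]
orientation: [2.219, 2.223, 0.002]
contact_force: [-1.1, -1.0, 6.4]
grip_width: 0.0591
gripper_force: 44.1
```

>>> step_arm:
  moves:
    - {"rx":0,"ry":0,"rz":0,"dx":0,"dy":0,"dz":-20,"gripper":-1}
    - {"rx":0,"ry":0,"rz":0,"dx":0,"dy":0,"dz":-50,"gripper":-1}
    - {"rx":0,"ry":0,"rz":0,"dx":0,"dy":0,"dz":-50,"gripper":-1}
    - {"rx":0,"ry":0,"rz":0,"dx":0,"dy":0,"dz":-50,"gripper":-1}
    - {"rx":0,"ry":0,"rz":0,"dx":-47.6,"dy":14.6,"dz":0,"gripper":-1}
    - {"rx":0,"ry":0,"rz":0,"dx":-47.6,"dy":14.6,"dz":0,"gripper":-1}
    - {"rx":0,"ry":0,"rz":0,"dx":-47.6,"dy":14.6,"dz":0,"gripper":-1}
    - {"rx":0,"ry":0,"rz":0,"dx":-47.6,"dy":14.6,"dz":0,"gripper":-1}
    - {"rx":0,"ry":0,"rz":0,"dx":0,"dy":0,"dz":0,"gripper":-1}
    - {"rx":0,"ry":0,"rz":0,"dx":0,"dy":0,"dz":0,"gripper":-1}

```text
clock: 42.4
tcp_pos: [0.6033, -0.1916, 0.2406]
orientation: [-2.22, -2.222, -0.0]
contact_force: [0.2, 0.8, -2.6]
grip_width: 0.0595
gripper_force: 44.5
```

>>> step_arm:
  moves:
    - {"rx":0,"ry":0,"rz":0,"dx":0,"dy":0,"dz":50,"gripper":-1}
    - {"rx":0,"ry":0,"rz":0,"dx":0,"dy":0,"dz":50,"gripper":-1}
    - {"rx":0,"ry":0,"rz":0,"dx":0,"dy":0,"dz":40,"gripper":-1}
    - {"rx":0,"ry":0,"rz":0,"dx":0,"dy":0,"dz":10,"gripper":-1}
    - {"rx":0,"ry":0,"rz":0,"dx":0,"dy":0,"dz":3,"gripper":-1}
    - {"rx":0,"ry":0,"rz":0,"dx":0,"dy":0,"dz":0,"gripper":-1}
    - {"rx":0,"ry":0,"rz":0,"dx":0,"dy":0,"dz":0,"gripper":-1}

```text
clock: 43.28
tcp_pos: [0.6046, -0.1922, 0.0888]
orientation: [2.218, 2.222, 0.002]
contact_force: [-0.0, 0.7, -1.8]
grip_width: 0.0589
gripper_force: 44.6
```

>>> step_arm:
  moves:
    - {"rx":0,"ry":0,"rz":0,"dx":0,"dy":0,"dz":2,"gripper":-1}
    - {"rx":0,"ry":0,"rz":0,"dx":0,"dy":0,"dz":0,"gripper":-1}
    - {"rx":0,"ry":0,"rz":0,"dx":0,"dy":0,"dz":0,"gripper":0.7}
    - {"rx":0,"ry":0,"rz":0,"dx":0,"dy":0,"dz":0,"gripper":0.7}
    - {"rx":0,"ry":0,"rz":0,"dx":0,"dy":0,"dz":0,"gripper":0.7}
    - {"rx":0,"ry":0,"rz":0,"dx":0,"dy":0,"dz":-40,"gripper":0.7}
    - {"rx":0,"ry":0,"rz":0,"dx":0,"dy":0,"dz":-60,"gripper":0.7}
    - {"rx":0,"ry":0,"rz":0,"dx":0,"dy":0,"dz":-60,"gripper":0.7}
    - {"rx":0,"ry":0,"rz":0,"dx":50,"dy":7.5,"dz":0,"gripper":0.7}
    - {"rx":0,"ry":0,"rz":0,"dx":50,"dy":7.5,"dz":0,"gripper":0.7}
    - {"rx":0,"ry":0,"rz":0,"dx":50,"dy":7.5,"dz":0,"gripper":0.7}
    - {"rx":0,"ry":0,"rz":0,"dx":50,"dy":7.5,"dz":0,"gripper":0.7}
    - {"rx":0,"ry":0,"rz":0,"dx":0,"dy":0,"dz":0,"gripper":0.7}
    - {"rx":0,"ry":0,"rz":0,"dx":0,"dy":0,"dz":0,"gripper":0.7}

```text
clock: 45.02
tcp_pos: [0.6332, 0.0075, 0.2451]
orientation: [2.219, 2.223, -0.001]
contact_force: [-1.3, -0.4, 0.2]
grip_width: 0.0724
gripper_force: 0.0
```

```bash
python3 pots.py p2
```

```text
[0.63309576 0.00610399 0.24539478] 0.07269331225871808
A 7.277962962962963 64.11100260416667
B 45.02333333333333 43.734700520833336
s- [(259, 199), [25.0, 7.0, 97.0], (412, 245), [11.0, 11.0, 116.0]]
s0 [(275, 211), [28.0, 6.0, 98.0], (382, 246), [13.0, 11.0, 117.0]]
s+ [(291, 222), [24.0, 11.0, 89.0], (352, 248), [23.0, 16.0, 139.0]]
```

>>> step_arm:
  moves:
    - {"rx":0,"ry":0,"rz":0,"dx":1,"dy":1.5,"dz":50,"gripper":1}
    - {"rx":0,"ry":0,"rz":0,"dx":0,"dy":0,"dz":50,"gripper":1}
    - {"rx":0,"ry":0,"rz":0,"dx":0,"dy":0,"dz":40,"gripper":1}
    - {"rx":0,"ry":0,"rz":0,"dx":0,"dy":0,"dz":35,"gripper":1}
    - {"rx":0,"ry":0,"rz":0,"dx":0,"dy":0,"dz":0,"gripper":1}
    - {"rx":0,"ry":0,"rz":0,"dx":0,"dy":0,"dz":0,"gripper":-1}
    - {"rx":0,"ry":0,"rz":0,"dx":0,"dy":0,"dz":0,"gripper":-1}
    - {"rx":0,"ry":0,"rz":0,"dx":0,"dy":0,"dz":0,"gripper":-1}
    - {"rx":0,"ry":0,"rz":0,"dx":0,"dy":0,"dz":0,"gripper":-1}
  grip_force: 40

```text
clock: 46.25
tcp_pos: [0.6368, 0.0084, 0.0726]
orientation: [2.218, 2.22, 0.005]
contact_force: [0.6, -0.4, 5.9]
grip_width: 0.0595
gripper_force: 42.5
```

>>> step_arm:
  moves:
    - {"rx":0,"ry":0,"rz":0,"dx":0,"dy":0,"dz":-20,"gripper":-1}
    - {"rx":0,"ry":0,"rz":0,"dx":0,"dy":0,"dz":-50,"gripper":-1}
    - {"rx":0,"ry":0,"rz":0,"dx":0,"dy":0,"dz":-50,"gripper":-1}
    - {"rx":0,"ry":0,"rz":0,"dx":0,"dy":0,"dz":-50,"gripper":-1}
    - {"rx":0,"ry":0,"rz":0,"dx":-45,"dy":-11.3,"dz":0,"gripper":-1}
    - {"rx":0,"ry":0,"rz":0,"dx":-45,"dy":-11.3,"dz":0,"gripper":-1}
    - {"rx":0,"ry":0,"rz":0,"dx":-45,"dy":-11.3,"dz":0,"gripper":-1}
    - {"rx":0,"ry":0,"rz":0,"dx":0,"dy":0,"dz":0,"gripper":-1}
    - {"rx":0,"ry":0,"rz":0,"dx":0,"dy":0,"dz":0,"gripper":-1}

```text
clock: 47.38
tcp_pos: [0.6009, -0.1254, 0.2408]
orientation: [-2.219, -2.222, -0.001]
contact_force: [0.2, 0.4, -3.7]
grip_width: 0.0589
gripper_force: 44.6
```

>>> step_arm:
  moves:
    - {"rx":0,"ry":0,"rz":0,"dx":0,"dy":0,"dz":50,"gripper":-1}
    - {"rx":0,"ry":0,"rz":0,"dx":0,"dy":0,"dz":50,"gripper":-1}
    - {"rx":0,"ry":0,"rz":0,"dx":0,"dy":0,"dz":40,"gripper":-1}
    - {"rx":0,"ry":0,"rz":0,"dx":0,"dy":0,"dz":9,"gripper":-1}
    - {"rx":0,"ry":0,"rz":0,"dx":0,"dy":0,"dz":3,"gripper":-1}
    - {"rx":0,"ry":0,"rz":0,"dx":0,"dy":0,"dz":0,"gripper":-1}
    - {"rx":0,"ry":0,"rz":0,"dx":0,"dy":0,"dz":0,"gripper":-1}

```text
clock: 48.25
tcp_pos: [0.6022, -0.126, 0.0897]
orientation: [2.218, 2.222, 0.003]
contact_force: [0.1, -1.0, -3.7]
grip_width: 0.0592
gripper_force: 44.6
```

>>> step_arm:
  moves:
    - {"rx":0,"ry":0,"rz":0,"dx":0,"dy":0,"dz":2,"gripper":-1}
    - {"rx":0,"ry":0,"rz":0,"dx":0,"dy":0,"dz":0,"gripper":-1}
    - {"rx":0,"ry":0,"rz":0,"dx":0,"dy":0,"dz":0,"gripper":0.7}
    - {"rx":0,"ry":0,"rz":0,"dx":0,"dy":0,"dz":0,"gripper":0.7}
    - {"rx":0,"ry":0,"rz":0,"dx":0,"dy":0,"dz":0,"gripper":0.7}
    - {"rx":0,"ry":0,"rz":0,"dx":0,"dy":0,"dz":-40,"gripper":0.7}
    - {"rx":0,"ry":0,"rz":0,"dx":0,"dy":0,"dz":-60,"gripper":0.7}
    - {"rx":0,"ry":0,"rz":0,"dx":0,"dy":0,"dz":-60,"gripper":0.7}
    - {"rx":0,"ry":0,"rz":0,"dx":-30.9,"dy":-34,"dz":0,"gripper":0.3}
    - {"rx":0,"ry":0,"rz":0,"dx":-30.9,"dy":-34,"dz":0,"gripper":0.3}
    - {"rx":0,"ry":0,"rz":0,"dx":-30.9,"dy":-34,"dz":0,"gripper":0.3}
    - {"rx":0,"ry":0,"rz":0,"dx":0,"dy":0,"dz":0,"gripper":0.3}
    - {"rx":0,"ry":0,"rz":0,"dx":0,"dy":0,"dz":0,"gripper":0.3}

```text
clock: 49.88
tcp_pos: [0.4998, -0.2184, 0.2463]
orientation: [2.219, 2.223, 0.001]
contact_force: [0.1, 0.2, 0.1]
grip_width: 0.0559
gripper_force: 0.0
```

```bash
python3 - <<'E'
from h import *
s=r.grab_frame("scene");t=r.grab_frame("top");a=cv2.resize(s[150:300,200:350],(400,400),interpolation=cv2.INTER_CUBIC);b=cv2.resize(t[200:350,300:450],(396,396),interpolation=cv2.INTER_CUBIC);c=np.zeros((400,800,3),np.uint8);c[:,:400]=a;c[:396,404:]=b;cv2.imwrite("pics/s8.png",c)
print(proj("scene",[[.5003,-.2187,.124]]),proj("top",[[.5003,-.2187,.124]]))
E
```

```text
[[299.52893756 184.60513391]] [[398.022053   294.98476284]]
```

View pics/s8.png

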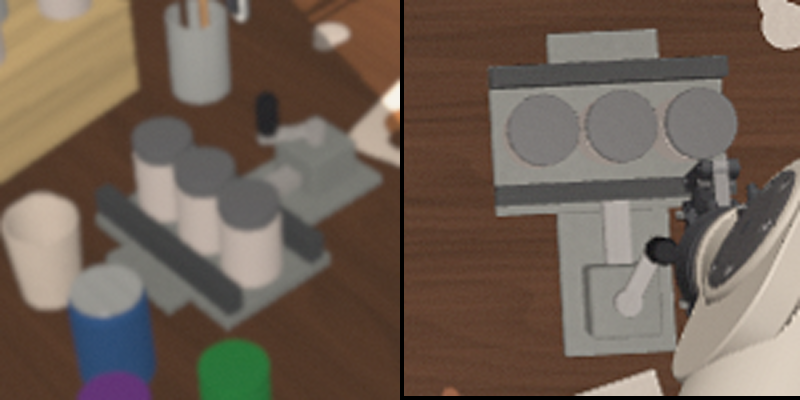

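View s8: all three pots upright on the bed between jaw and fence, crank knob at inset (662,250).

>>> step_arm:
  moves:
    - {"rx":0,"ry":0,"rz":0,"dx":0,"dy":0.5,"dz":50,"gripper":0.3}
    - {"rx":0,"ry":0,"rz":0,"dx":0,"dy":0,"dz":50,"gripper":0.3}
    - {"rx":0,"ry":0,"rz":0,"dx":0,"dy":0,"dz":29,"gripper":0.3}
    - {"rx":0,"ry":0,"rz":0,"dx":0,"dy":0,"dz":0,"gripper":0.3}
    - {"rx":0,"ry":0,"rz":0,"dx":0,"dy":0,"dz":0,"gripper":-1}
    - {"rx":0,"ry":0,"rz":0,"dx":0,"dy":0,"dz":0,"gripper":-1}
    - {"rx":0,"ry":0,"rz":0,"dx":0,"dy":0,"dz":0,"gripper":-1}
    - {"rx":0,"ry":0,"rz":0,"dx":0,"dy":0,"dz":0,"gripper":-1}
    - {"rx":0,"ry":0,"rz":0,"dx":0,"dy":0,"dz":0,"gripper":-1}
  grip_force: 60

```text
clock: 51.1
tcp_pos: [0.5008, -0.2191, 0.1188]
orientation: [2.218, 2.222, 0.003]
contact_force: [-0.4, 0.6, 6.4]
grip_width: 0.0223
gripper_force: 58.5
```

```bash
python3 - <<'E'
import numpy as np
a=np.radians(-27-12*np.arange(0,23));p=50*np.stack([np.cos(a),np.sin(a)],1);d=np.diff(p,axis=0)
for i,(x,y) in enumerate(d): print(round(np.degrees(a[i+1])),"dx %.1f dy %.1f"%(y,x))
E
```

```text
-39 dx -8.8 dy -5.7
-51 dx -7.4 dy -7.4
-63 dx -5.7 dy -8.8
-75 dx -3.7 dy -9.8
-87 dx -1.6 dy -10.3
-99 dx 0.5 dy -10.4
-111 dx 2.7 dy -10.1
-123 dx 4.7 dy -9.3
-135 dx 6.6 dy -8.1
-147 dx 8.1 dy -6.6
-159 dx 9.3 dy -4.7
-171 dx 10.1 dy -2.7
-183 dx 10.4 dy -0.5
-195 dx 10.3 dy 1.6
-207 dx 9.8 dy 3.7
-219 dx 8.8 dy 5.7
-231 dx 7.4 dy 7.4
-243 dx 5.7 dy 8.8
-255 dx 3.7 dy 9.8
-267 dx 1.6 dy 10.3
-279 dx -0.5 dy 10.4
-291 dx -2.7 dy 10.1
```

>>> step_arm:
  moves:
    - {"rx":0,"ry":0,"rz":0,"dx":-8.8,"dy":-5.7,"dz":0,"gripper":-1}
    - {"rx":0,"ry":0,"rz":0,"dx":-7.4,"dy":-7.4,"dz":0,"gripper":-1}
    - {"rx":0,"ry":0,"rz":0,"dx":-5.7,"dy":-8.8,"dz":0,"gripper":-1}
    - {"rx":0,"ry":0,"rz":0,"dx":-3.7,"dy":-9.8,"dz":0,"gripper":-1}
    - {"rx":0,"ry":0,"rz":0,"dx":-1.6,"dy":-10.3,"dz":0,"gripper":-1}
    - {"rx":0,"ry":0,"rz":0,"dx":0.5,"dy":-10.4,"dz":0,"gripper":-1}
    - {"rx":0,"ry":0,"rz":0,"dx":2.7,"dy":-10.1,"dz":0,"gripper":-1}
    - {"rx":0,"ry":0,"rz":0,"dx":4.7,"dy":-9.3,"dz":0,"gripper":-1}
    - {"rx":0,"ry":0,"rz":0,"dx":0,"dy":0,"dz":0,"gripper":-1}

```text
clock: 52.22
tcp_pos: [0.4311, -0.2381, 0.1189]
orientation: [2.215, 2.221, 0.006]
contact_force: [4.7, 1.2, 1.2]
grip_width: 0.0223
gripper_force: 59.3
```

>>> step_arm:
  moves:
    - {"rx":0,"ry":0,"rz":0,"dx":6.6,"dy":-8.1,"dz":0,"gripper":-1}
    - {"rx":0,"ry":0,"rz":0,"dx":8.1,"dy":-6.6,"dz":0,"gripper":-1}
    - {"rx":0,"ry":0,"rz":0,"dx":9.3,"dy":-4.7,"dz":0,"gripper":-1}
    - {"rx":0,"ry":0,"rz":0,"dx":10.1,"dy":-2.7,"dz":0,"gripper":-1}
    - {"rx":0,"ry":0,"rz":0,"dx":10.4,"dy":-0.5,"dz":0,"gripper":-1}
    - {"rx":0,"ry":0,"rz":0,"dx":10.3,"dy":1.6,"dz":0,"gripper":-1}
    - {"rx":0,"ry":0,"rz":0,"dx":9.8,"dy":3.7,"dz":0,"gripper":-1}
    - {"rx":0,"ry":0,"rz":0,"dx":0,"dy":0,"dz":0,"gripper":-1}
    - {"rx":0,"ry":0,"rz":0,"dx":0,"dy":0,"dz":0,"gripper":-1}

```text
clock: 53.35
tcp_pos: [0.411, -0.175, 0.1187]
orientation: [2.219, 2.22, 0.002]
contact_force: [-5.9, -3.1, 11.7]
grip_width: 0.0221
gripper_force: 61.0
```

>>> step_arm:
  moves:
    - {"rx":0,"ry":0,"rz":0,"dx":8.8,"dy":5.7,"dz":0,"gripper":-1}
    - {"rx":0,"ry":0,"rz":0,"dx":7.4,"dy":7.4,"dz":0,"gripper":-1}
    - {"rx":0,"ry":0,"rz":0,"dx":0,"dy":0,"dz":0,"gripper":-1}
    - {"rx":0,"ry":0,"rz":0,"dx":0,"dy":0,"dz":0,"gripper":-1}

```text
clock: 53.85
tcp_pos: [0.4235, -0.1578, 0.1186]
orientation: [-2.22, -2.222, -0.002]
contact_force: [-6.9, 1.0, 16.9]
grip_width: 0.0219
gripper_force: 61.6
```

>>> step_arm:
  moves:
    - {"rx":0,"ry":0,"rz":0,"dx":5.7,"dy":8.8,"dz":0,"gripper":-1}
    - {"rx":0,"ry":0,"rz":0,"dx":0,"dy":0,"dz":0,"gripper":-1}
    - {"rx":0,"ry":0,"rz":0,"dx":0,"dy":0,"dz":0,"gripper":-1}

```text
clock: 54.22
tcp_pos: [0.4322, -0.1516, 0.1186]
orientation: [-2.219, -2.222, -0.003]
contact_force: [-7.6, 1.7, 17.5]
grip_width: 0.0221
gripper_force: 61.8
```

>>> step_arm:
  moves:
    - {"rx":0,"ry":0,"rz":0,"dx":2.1,"dy":4.8,"dz":-1.5,"gripper":-1}
    - {"rx":0,"ry":0,"rz":0,"dx":0,"dy":0,"dz":0,"gripper":-1}
    - {"rx":0,"ry":0,"rz":0,"dx":0,"dy":0,"dz":0,"gripper":-1}

```text
clock: 54.6
tcp_pos: [0.4354, -0.1499, 0.1189]
orientation: [-2.219, -2.22, 0.002]
contact_force: [-6.8, -1.7, 1.9]
grip_width: 0.0222
gripper_force: 60.1
```

>>> step_arm:
  moves:
    - {"rx":0,"ry":0,"rz":0,"dx":1.6,"dy":5,"dz":0,"gripper":-1}
    - {"rx":0,"ry":0,"rz":0,"dx":0,"dy":0,"dz":0,"gripper":-1}
    - {"rx":0,"ry":0,"rz":0,"dx":0,"dy":0,"dz":0,"gripper":-1}

```text
clock: 54.98
tcp_pos: [0.4403, -0.1479, 0.1189]
orientation: [-2.218, -2.22, 0.001]
contact_force: [-6.8, 0.1, 3.8]
grip_width: 0.022
gripper_force: 60.3
```

>>> step_arm:
  moves:
    - {"rx":0,"ry":0,"rz":0,"dx":0.6,"dy":2.5,"dz":0,"gripper":-1}
    - {"rx":0,"ry":0,"rz":0,"dx":0,"dy":0,"dz":0,"gripper":-1}
    - {"rx":0,"ry":0,"rz":0,"dx":0,"dy":0,"dz":0,"gripper":-1}

```text
clock: 55.35
tcp_pos: [0.4425, -0.1471, 0.1189]
orientation: [-2.218, -2.22, 0.002]
contact_force: [-6.4, 1.1, 4.4]
grip_width: 0.022
gripper_force: 60.3
```

>>> step_arm:
  moves:
    - {"rx":0,"ry":0,"rz":0,"dx":0.5,"dy":2.6,"dz":0,"gripper":-1}
    - {"rx":0,"ry":0,"rz":0,"dx":0,"dy":0,"dz":0,"gripper":-1}
    - {"rx":0,"ry":0,"rz":0,"dx":0,"dy":0,"dz":0,"gripper":-1}

```text
clock: 55.72
tcp_pos: [0.4451, -0.1465, 0.1189]
orientation: [-2.217, -2.22, 0.001]
contact_force: [-7.9, 1.0, 5.2]
grip_width: 0.0224
gripper_force: 60.4
```

>>> step_arm:
  moves:
    - {"rx":0,"ry":0,"rz":0,"dx":0.3,"dy":2.6,"dz":0,"gripper":-1}
    - {"rx":0,"ry":0,"rz":0,"dx":0,"dy":0,"dz":0,"gripper":-1}
    - {"rx":0,"ry":0,"rz":0,"dx":0,"dy":0,"dz":0,"gripper":-1}

```text
clock: 56.1
tcp_pos: [0.4477, -0.1459, 0.1189]
orientation: [-2.217, -2.22, 0.001]
contact_force: [-6.9, 2.0, 6.9]
grip_width: 0.022
gripper_force: 60.4
```

>>> step_arm:
  moves:
    - {"rx":0,"ry":0,"rz":0,"dx":0.2,"dy":2.6,"dz":0,"gripper":-1}
    - {"rx":0,"ry":0,"rz":0,"dx":0,"dy":0,"dz":0,"gripper":-1}
    - {"rx":0,"ry":0,"rz":0,"dx":0,"dy":0,"dz":0,"gripper":-1}

```text
clock: 56.48
tcp_pos: [0.4504, -0.1455, 0.1189]
orientation: [-2.216, -2.22, 0.001]
contact_force: [-6.7, 2.3, 5.8]
grip_width: 0.0224
gripper_force: 60.5
```

>>> step_arm:
  moves:
    - {"rx":0,"ry":0,"rz":0,"dx":0.1,"dy":4,"dz":0,"gripper":-1}
    - {"rx":0,"ry":0,"rz":0,"dx":0,"dy":0,"dz":0,"gripper":-1}
    - {"rx":0,"ry":0,"rz":0,"dx":0,"dy":0,"dz":0,"gripper":-1}

```text
clock: 56.85
tcp_pos: [0.4546, -0.1451, 0.1189]
orientation: [-2.216, -2.22, 0.0]
contact_force: [-7.1, 2.9, 4.8]
grip_width: 0.0221
gripper_force: 60.5
```

>>> step_arm:
  moves:
    - {"rx":0,"ry":0,"rz":0,"dx":-0.3,"dy":4,"dz":0,"gripper":-1}
    - {"rx":0,"ry":0,"rz":0,"dx":0,"dy":0,"dz":0,"gripper":-1}
    - {"rx":0,"ry":0,"rz":0,"dx":0,"dy":0,"dz":0,"gripper":-1}

```text
clock: 57.22
tcp_pos: [0.4573, -0.1451, 0.1188]
orientation: [-2.214, -2.218, 0.002]
contact_force: [-9.8, 3.9, 10.2]
grip_width: 0.0219
gripper_force: 61.0
```

>>> step_arm:
  moves:
    - {"rx":0,"ry":0,"rz":0,"dx":-0.6,"dy":4,"dz":0,"gripper":-1}
    - {"rx":0,"ry":0,"rz":0,"dx":0,"dy":0,"dz":0,"gripper":-1}
    - {"rx":0,"ry":0,"rz":0,"dx":0,"dy":0,"dz":0,"gripper":-1}

```text
clock: 57.6
tcp_pos: [0.4592, -0.1451, 0.1186]
orientation: [-2.212, -2.214, 0.004]
contact_force: [-17.7, 7.5, 19.0]
grip_width: 0.0222
gripper_force: 61.9
```

>>> step_arm:
  moves:
    - {"rx":0,"ry":0,"rz":0,"dx":0,"dy":-1,"dz":-1,"gripper":-1}
    - {"rx":0,"ry":0,"rz":0,"dx":0,"dy":0,"dz":0,"gripper":-1}
    - {"rx":0,"ry":0,"rz":0,"dx":0,"dy":0,"dz":0,"gripper":-1}

```text
clock: 57.98
tcp_pos: [0.459, -0.1452, 0.119]
orientation: [-2.213, -2.216, 0.004]
contact_force: [-11.3, 4.8, 4.7]
grip_width: 0.0216
gripper_force: 59.9
```

>>> step_arm:
  moves:
    - {"rx":0,"ry":0,"rz":0,"dx":0,"dy":-1.2,"dz":0,"gripper":-1}
    - {"rx":0,"ry":0,"rz":0,"dx":0,"dy":0,"dz":0,"gripper":0.3}
    - {"rx":0,"ry":0,"rz":0,"dx":0,"dy":0,"dz":0,"gripper":0.3}
    - {"rx":0,"ry":0,"rz":0,"dx":0,"dy":0,"dz":0,"gripper":0.3}
    - {"rx":0,"ry":0,"rz":0,"dx":0,"dy":0,"dz":-50,"gripper":0.3}
    - {"rx":0,"ry":0,"rz":0,"dx":0,"dy":0,"dz":-50,"gripper":0.3}
    - {"rx":0,"ry":0,"rz":0,"dx":0,"dy":0,"dz":-50,"gripper":0.3}
    - {"rx":0,"ry":0,"rz":0,"dx":50,"dy":0,"dz":0,"gripper":0.3}
    - {"rx":0,"ry":0,"rz":0,"dx":50,"dy":0,"dz":0,"gripper":0.3}
    - {"rx":0,"ry":0,"rz":0,"dx":50,"dy":0,"dz":0,"gripper":0.3}
    - {"rx":0,"ry":0,"rz":0,"dx":0,"dy":0,"dz":0,"gripper":0.3}
    - {"rx":0,"ry":0,"rz":0,"dx":0,"dy":0,"dz":0,"gripper":0.3}

```text
clock: 59.48
tcp_pos: [0.4623, 0.0023, 0.2699]
orientation: [2.219, 2.223, 0.001]
contact_force: [0.4, 0.3, 0.0]
grip_width: 0.0554
gripper_force: 0.0
```

```bash
python3 - <<'E'
from h import *
s=r.grab_frame("scene");t=r.grab_frame("top");c=np.zeros((600,800,3),np.uint8)
a=cv2.resize(s[140:320,190:530],(800,424),interpolation=cv2.INTER_CUBIC);c[:424]=a
b=t[190:366,90:450];c[424:,:360]=b
d=cv2.resize(s[225:313,375:465],(180,176));c[424:,365:545]=d
c[424:,550:790]=cv2.resize(t[205:293,322:442],(240,176));cv2.imwrite("pics/s9.png",c)
E
```

```text
(no output)
```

View pics/s9.png

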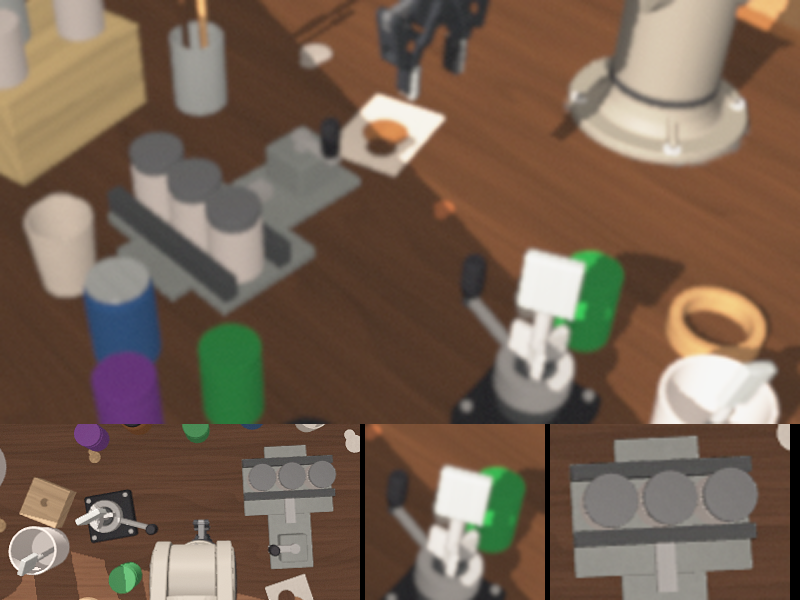

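View s9: the three pots are clamped upright between jaw and fence. The fresh paddle stands upright in the chuck, the used one is in the jug, and nothing has been knocked over. Handing in.

```bash
python3 -c "
from bench import r
print(r.hand_in())"
```

```text
the job is handed in; nothing more can be done
None
```

The job is handed in with no verdict shown: the used paddle is in the jug, the fresh paddle is gripped upright in the chuck (sleeve closed to about 10 N), and all three pots are clamped in the vise, though the crank peaked at about 18 N, just over the 11–17 N range.

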